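# Build up a cutter set on an upright shaper spindle

## Robot

A 7-joint arm with a two-finger parallel gripper is mounted at the origin on the work surface. World frame = base frame: x ahead of the robot, y to its left, z up, the work surface at z = 0. Lengths are in m, angles in rad, forces in N, time in s.
With the tool pointing down it reaches from about 0.35 to 0.9 m from the base axis. Payload 8.1 kg.
Tool frame: the origin (TCP) lies at the very end of the fingers, on their centre line; the grasp point (between the pads) lies 19 mm behind it; x points along the fingers, y is the direction in which the jaws open and shut, and the axes are right-handed (so a half turn about x gives the same grasp; the last joint's range is limited). The gripper opens to 85 mm and grips with 20 to 120 N. Pads are 22 mm wide; open, the fingers measure 114 mm over their backs; the gripper's body (76 mm by 85 mm) begins 54 mm behind the grasp point. The pads swing forward as they close: fully open they stand 13 mm farther back than shut.
Start: joints at [1.156, 0.434, 0.025, 1.573, -0.012, 1.134, -0.075], TCP at [0.192, -0.595, 0.231] pointing down, gripper open.
Joint ranges: [-2.62, 2.62], [-0.44, 2.09], [-1.27, 1.32], [0.08, 2.57], [-1.32, 4.46], [0.12, 2], [-2.74, 2.74]. Speed limits (rad/s): [2.22, 2.22, 3.01, 3.01, 3.14, 3.14, 3.14].

## Interface

Orientations are given as [roll, pitch, yaw] about the fixed x, y, z axes, in that order (R = Rz(yaw) Ry(pitch) Rx(roll)).
In Python, from station import robot gives the robot as it stands. The module is installed in compiled form; this text tells all that it offers.
- The arm moves only by the tool send_rows, never from a script. Its argument "series" is one flat list of numbers, 5 for each row, row after row: the shift along the world's x, y, z in mm, then the turn about the world's z in units of 5 degrees (1.0 is 5 degrees), then the finger opening in mm, from 0 to 85.4. In form: [tx, ty, tz, twist, claw, tx, ty, tz, twist, claw, ...]. A call has 1 to 12 rows; each row shifts and turns the pose as measured when the row begins; what a row does not reach is not made up. A row lasts 1/12 s, in which the tool goes at most 41.7 mm and 7.16 degrees, less where a joint would pass 70% of its speed; a pose out of reach is approached as far as the arm can. A call with a gripper value outside its range is refused whole. The fingers move at their own pace and stop on an object; "newtons" is the grip in N (left out, the last holds). Time passes only in rows, so rows that do not move let the fingers close. It gives the time, the measured TCP pose, the force and the opening at its end, in the units of the state.
- robot.sense(): the state, without advancing time (a new reading comes with each control period).
- robot.camera(name): name is "scene" or "top"; returns the picture (384x512x3 uint8, red, green, blue); there is no depth.
- robot.get_calibration(name): a dict with "intrinsics" (3x3 intrinsics, pixels), "k1" (the pictures are not rectified: a ray, as slopes to the right and down, at radius r is drawn at 1 + k1 r^2 times it, then the intrinsics apply), "camera_from_world" (4x4, takes a point from world to camera coordinates). Camera axes: x right, y down, z forward; pixel columns grow to the right and rows downward; lengths in m; the calibration is good to about 2 mm. A picture is of the moment at which its call begins. get_calibration takes no time and is no camera call.
- robot.job_done(): hands the job in, once; it reports no verdict.
The state is a dict: "t": time; "joint_pos": joint angles; "qvel": joint speeds; "joint_efforts": joint torques, N m; "eef_pos": TCP position; "ee_rot": TCP orientation; "force": force on the tool from outside, world axes, zero at the start; "moment": the same for the moment, N m; "finger_gap": finger opening in m.
Only numpy, scipy, OpenCV 4.12 (cv2) and the standard library are available. Lean on these libraries where they do the work, as an engineer would, in place of code of your own. Each camera call takes 0.05 s, during which the arm holds its last target.

## Task

Build up the cutter set on the shaper spindle that stands in the drill-press vise: first the tall spacing collar, right down on the spindle's shoulder, then the two-wing cutter, then the ball-bearing guide ring and last the plain top collar, each threaded over the spindle and lying flat on the one below. Leave the hex bolt, the tape measure and the spanner where they lie; the bolt goes in later. Let go of everything at the end.

Things in the scene. Friction and masses are not known exactly. Their poses are not given: they have to be found in the camera images.
- vise: Grey drill-press vise, fixed to the bench on its left or its right side, with the upright spindle in its jaws. Origin: on the bench under the spindle's axis, z up; screw and tommy bar point to its -x. Jaws: top 62 mm above the bench, within 67 mm of the origin along x, 55 mm along y. Screw block to x = -133 mm and bar at x = -157 mm stay below 50 mm.
- shoulder (a point): On the spindle's axis, at the flat top of its shoulder (48 mm in diameter), 70 mm above the bench. Above it stands a plain steel post 30 mm in diameter, ending 68 mm above this point; its last 4 mm taper to 20 mm. The finished stack reaches 72 mm above this point, 4 mm over the post's end. Axes as the vise's.
- spacer: Tall spacing collar: dark steel ring, outside 54 mm, bore 33 mm, 28 mm high (the tallest of the rings), 0.3 kg, lying flat, bore upright. Origin: centre of its underside, z up. Goes on first: underside then 70 mm above the bench, the post standing 40 mm out of its top.
- cutter: Two-wing cutter, steel: round hub, outside 54 mm, bore 33 mm, 18 mm high; two wings, one each side, 16 mm wide and 14 mm high, reach out along its +x and -x to 46 mm from the axis; 0.26 kg, lying flat. Clear along its y: grip the hub there, across 54 mm. Origin: centre of the hub's underside, z up. Any yaw will do on the spindle. Goes on second: underside then 98 mm above the bench.
- bearing: Ball-bearing guide ring: bright steel ring with a dark seal band in its faces, the widest ring, outside 62 mm, bore 33 mm, 14 mm high, 0.21 kg, lying flat; treat it as one solid ring. Origin: centre of its underside, z up. Goes on third: underside then 116 mm above the bench.
- top_collar: Plain top collar: bright steel ring, the smallest, outside 46 mm, bore 33 mm, 12 mm high, 0.08 kg, lying flat. Origin: centre of its underside, z up. Goes on last: underside then 130 mm above the bench.
- bolt: Clamp bolt for later, not to be moved: standing on its dark hexagon head (27 mm across corners, 9 mm high), its shank 12 mm thick pointing up to 41 mm above the bench. Origin: centre of the underside of the head. Stands among the four rings.
- case: Organiser case, closed, fixed bystander: grey box 200 x 130 mm (its x, y), 44 mm high, with a handle on its +y side to 92 mm from the centre. Origin: centre of its underside. On the other side of the bench from the vise.
- tape_measure: Tape measure lying on its side, not to be moved: yellow and black block 72 x 68 mm, 36 mm high. Origin: centre of its underside. At the far edge of the work.
- spanner: Steel combination spanner lying flat, not to be moved: 180 mm long along its x, 38 mm across the jaw, 8 mm high. Origin: middle of its underside. At the far edge of the work.
There are look-alikes about, which are no part of the job. What is shaped like the cutter but purple is not meant. What is shaped like the top_collar but red is not meant.

How it is judged:
By the outcome, as a careful person would: the job done as asked, in the order asked, and still so for the second after the job is handed in, with the robot touching nothing.
It also fails if it takes over 120 s, if anything falls off the work surface, if the arm or the gripper's body presses on something with over 40 N, if the wrist force passes 120 N, or if a joint passes its speed limit or range.

## Working session

There is one attempt and no reset: what is moved stays moved. The work goes in short steps, Python scripts to look and compute and a tool call to move; the robot and the scene stay as the last step left them, time stands still between calls to the robot, and variables do not carry over. Pictures are saved under pics/ and viewed, and the job is handed in when it is done.

Besides the shell and the picture viewer there is one more tool, called after "Request:" as name(argument=value, ...) on one line, values as JSON. send_rows: Moves the arm, as the interface text tells. Its arguments: {"type":"object","properties":{"series":{"type":"array"},"newtons":{"type":"number"}},"required":["series"]}

```bash
mkdir -p pics; python3 - <<'E'
from station import robot
import cv2,numpy as np
np.set_printoptions(precision=4,suppress=True)
for n in("scene","top"):
    cv2.imwrite(f"pics/{n}0.png",cv2.cvtColor(robot.camera(n),cv2.COLOR_RGB2BGR)); 
    c=robot.get_calibration(n); print(n,c)
print(robot.sense())
E
```

```text
scene {'intrinsics': array([[461.6222,   0.    , 251.2736],
       [  0.    , 461.6222, 196.3487],
       [  0.    ,   0.    ,   1.    ]]), 'k1': -0.0014268939601629665, 'camera_from_world': array([[ 0.3068,  0.9516,  0.0175, -0.1575],
       [ 0.7452, -0.2287, -0.6264, -0.3745],
       [-0.5921,  0.2052, -0.7793,  1.2575],
       [ 0.    ,  0.    ,  0.    ,  1.    ]])}
top {'intrinsics': array([[384.8252,   0.    , 249.6975],
       [  0.    , 384.8252, 192.1842],
       [  0.    ,   0.    ,   1.    ]]), 'k1': -0.04976083356163161, 'camera_from_world': array([[-0.0013, -0.9999,  0.0165, -0.0047],
       [-0.9963, -0.0002, -0.0857,  0.5482],
       [ 0.0857, -0.0166, -0.9962,  0.9947],
       [ 0.    ,  0.    ,  0.    ,  1.    ]])}
{'t': 0.1, 'joint_pos': array([ 1.1564,  0.4351,  0.025 ,  1.574 , -0.0116,  1.134 , -0.0751]), 'qvel': array([ 0.0011, -0.0014, -0.0008, -0.0006,  0.0019, -0.0013,  0.0003]), 'joint_efforts': array([  0.0033, -67.1756,   1.0283, -31.6902,   0.0158,   0.0072,
        -0.    ]), 'eef_pos': array([ 0.1916, -0.5944,  0.2306]), 'ee_rot': array([-1.4744,  1.5694,  1.979 ]), 'force': array([ 0.8854, -0.0052,  0.4729]), 'moment': array([-0.025 ,  0.0568, -0.006 ]), 'finger_gap': 0.08525201765180364}
```

View pics/scene0.png

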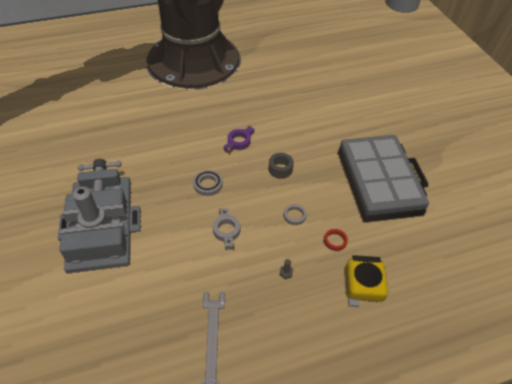

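View pics/top0.png

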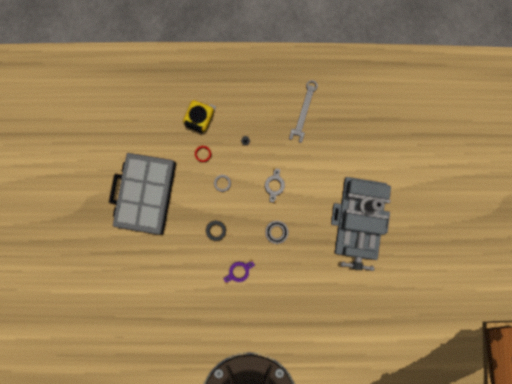

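```bash
python3 - <<'E'
import cv2,numpy as np
s=cv2.imread("pics/scene0.png");t=cv2.imread("pics/top0.png")
def up(i,x0,y0,w,h,k):return cv2.resize(i[y0:y0+h,x0:x0+w],None,fx=k,fy=k,interpolation=cv2.INTER_CUBIC)
cv2.imwrite("pics/a.png",np.hstack([up(s,50,150,100,130,4),up(t,320,165,90,130,4)]))
cv2.imwrite("pics/b.png",up(t,190,130,110,115,5))
cv2.imwrite("pics/c.png",up(s,185,120,165,170,4))
E
```

```text
(no output)
```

View pics/a.png

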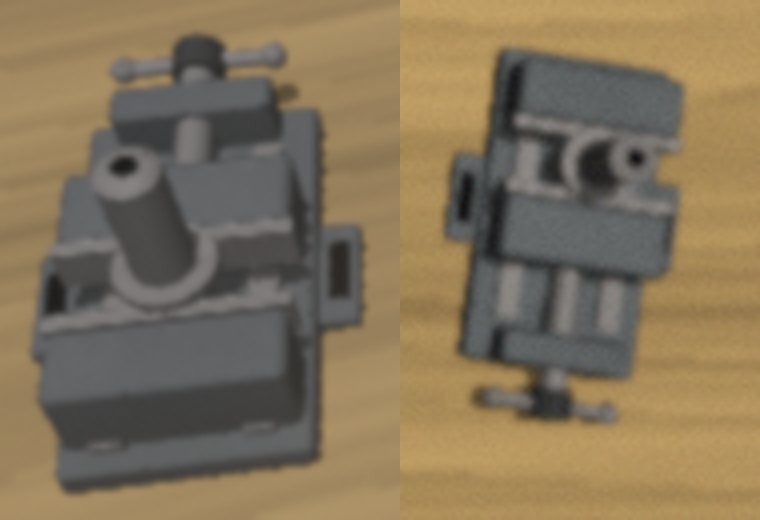

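View pics/b.png

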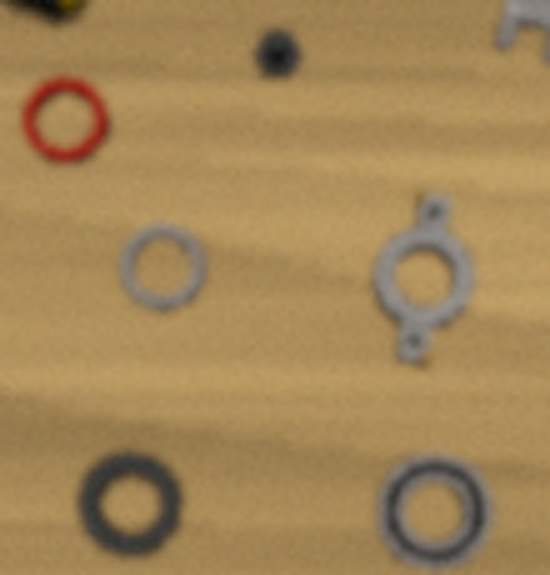

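View pics/c.png

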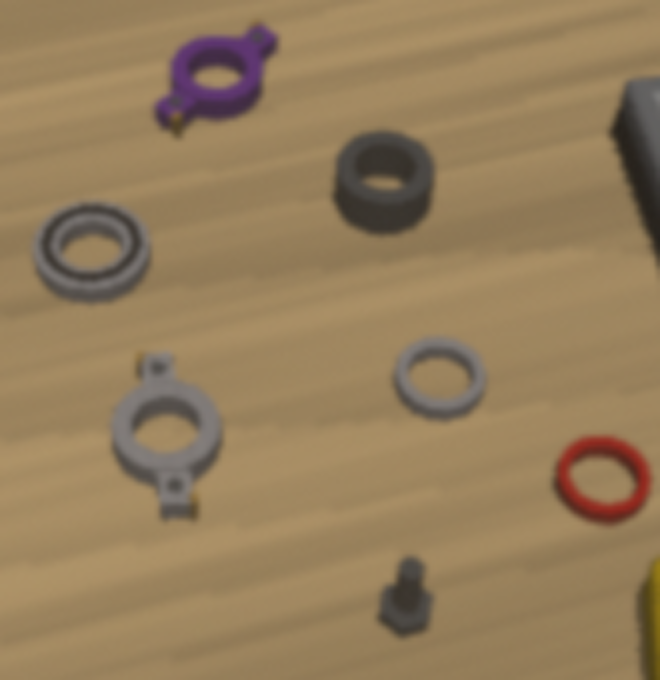

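```bash
cat > h.py <<'E'
import cv2,numpy as np
from station import robot
np.set_printoptions(precision=2,suppress=True)
CAL={n:robot.get_calibration(n) for n in("scene","top")}
def ray(n,px):
    c=CAL[n];K=c["intrinsics"];T=c["camera_from_world"]
    d=cv2.undistortPoints(np.array([[px]],float),K,np.array([c["k1"],0,0,0,0.]))[0,0]
    R=T[:3,:3];o=-R.T@T[:3,3];v=R.T@np.array([d[0],d[1],1]);return o,v
def onplane(n,px,z):
    o,v=ray(n,px);return (o+v*(z-o[2])/v[2])*1000   # mm
def tri(p1,p2):
    A=np.zeros((3,3));b=np.zeros(3)
    for n,p in(("scene",p1),("top",p2)):
        o,v=ray(n,p);v=v/np.linalg.norm(v);M=np.eye(3)-np.outer(v,v);A+=M;b+=M@o
    return np.linalg.solve(A,b)*1000
def proj(n,P):
    c=CAL[n];T=c["camera_from_world"]
    return cv2.projectPoints(np.array([P],float)/1000,cv2.Rodrigues(T[:3,:3])[0],T[:3,3],c["intrinsics"],np.array([c["k1"],0,0,0,0.]))[0][0,0]
def grab(n,f=None):
    im=cv2.cvtColor(robot.camera(n),cv2.COLOR_RGB2BGR)
    if f: cv2.imwrite(f"pics/{f}.png",im)
    return im
def blobs(im,box,thr=None,k=4,amin=60):
    """non-wood blobs in box (x0,y0,w,h): filled outline centroid (px), area, angle"""
    x0,y0,w,h=box
    c=cv2.resize(im[y0:y0+h,x0:x0+w],None,fx=k,fy=k,interpolation=cv2.INTER_CUBIC).astype(int)
    wood=c[...,2]-c[...,0]  # R-B
    m=(wood<(thr or 32)).astype(np.uint8)
    out=[]
    for q in cv2.findContours(m,cv2.RETR_EXTERNAL,cv2.CHAIN_APPROX_NONE)[0]:
        M=cv2.moments(q)
        if M["m00"]<amin*k*k: continue
        u=np.array([M["m10"],M["m01"]])/M["m00"]
        u=(u+.5)/k-.5+[x0,y0]
        out.append((u,M["m00"]/k/k,(q[:,0]+.5)/k-.5+[x0,y0]))
    return out
E
python3 - <<'E'
from h import *
s=cv2.imread("pics/scene0.png");t=cv2.imread("pics/top0.png")
B={"spacer":((265,148,32,34),(202,216,30,30),28),"cutter":((208,204,38,50),(258,164,34,44),18),
"bearing":((190,166,36,32),(262,217,32,30),14),"top_collar":((280,202,30,24),(211,172,24,24),12),"bolt":((277,257,20,24),(237,132,17,17),41)}
for n,(a,b,h) in B.items():
    for cam,im,bx in(("scene",s,a),("top",t,b)):
        d=im[bx[1]+bx[3]//2,bx[0]]; 
        for u,A,q in blobs(im,bx,amin=30):
            print(n,cam,u,"A",A,onplane(cam,u,h/2000),"ext",np.ptp(q,0))
print(tri((80.9,191.2),(378.75,205)),onplane("scene",(80.9,191.2),.138),onplane("top",(378.75,205),.138))
E
```

```text
spacer scene [280.47 165.15] A 509.0625 [450.36  86.36  14.  ] ext [24.75 25.25]
spacer top [215.48 230.25] A 299.25 [447.93  85.56  14.  ] ext [19.5  19.75]
cutter scene [226.11 228.05] A 687.59375 [571.29 -70.28   9.  ] ext [27.25 41.25]
cutter top [274.2 185.1] A 355.5625 [568.64 -71.22   9.  ] ext [19.  32.5]
bearing scene [207.51 182.54] A 580.03125 [446.27 -75.38   7.  ] ext [29. 25.]
bearing top [276.36 231.85] A 389.5625 [443.37 -76.36   7.  ] ext [22.25 22.25]
top_collar scene [294.48 214.1 ] A 361.0 [576.99  70.42   6.  ] ext [22.75 20.25]
top_collar top [222.04 182.88] A 196.71875 [574.92  69.22   6.  ] ext [15.75 16.  ]
bolt scene [286.17 269.8 ] A 165.96875 [698.61   5.77  20.5 ] ext [13.   19.25]
bolt top [245.06 140.27] A 50.25 [688.53   7.23  20.5 ] ext [7.75 8.5 ]
[ 508.42 -308.53  133.94] [ 512.83 -306.31  138.  ] [ 507.99 -308.63  138.  ]
```

```bash
python3 - <<'E'
from h import *
s=cv2.imread("pics/scene0.png");t=cv2.imread("pics/top0.png")
for cam,im,c in(("scene",s,(81,191)),("top",t,(379,205))):
    g=cv2.cvtColor(im,cv2.COLOR_BGR2GRAY).astype(int)
    print(cam);print(g[c[1]-9:c[1]+10,c[0]-10:c[0]+11])
    w=g[c[1]-3:c[1]+4,c[0]-3:c[0]+4];w=np.clip(115-w,0,None)
    yy,xx=np.mgrid[-3:4,-3:4];u=np.array([(w*xx).sum(),(w*yy).sum()])/w.sum()+c
    print(u,onplane(cam,u,.138))
E
```

```text
scene
[[141 137 127 115 111 107 100  81  66  63  61  61  61  61  59  61  62  62
   62  62  62]
 [138 130 111 103 100  99  97  88  71  62  61  61  61  60  61  61  61  62
   61  61  61]
 [136 125 105  99  99  99  98  92  76  64  61  61  59  60  61  61  60  61
   61  61  62]
 [134 120 100  98  99  99  99  95  83  70  66  66  66  65  64  63  61  60
   60  61  61]
 [129 113  97  97  98  99  99  98  94  87  85  85  84  83  79  73  67  63
   60  60  61]
 [130 115  98  97  98 100 101 102 104 105 106 107 106 106 100  90  84  74
   67  66  66]
 [131 115  99  99 101 103 107 108 102  99 100 101 106 111 108 101 100  93
   82  80  81]
 [127 108  98 101 107 112 108  96  77  63  60  65  82 105 114 113 111 106
   98  94  93]
 [123 106 100 106 113 111  97  70  47  34  32  38  59  91 113 118 116 111
  104  96  94]
 [118 104 103 112 117 108  79  48  32  30  31  34  51  85 115 121 118 112
  103  89  88]
 [115 104 109 118 120 111  84  51  38  34  39  46  67  97 117 121 117 113
  102  85  85]
 [109 104 114 121 122 118 102  81  67  61  66  82  98 116 122 121 117 111
   98  79  82]
 [102 106 116 122 124 124 
[... 1677 characters left out ...]
110 113 120 131 138
  138 138 139]
 [ 31  39  38  51  74  98 109 115 114 112 110 108 113 108 107 123 131 134
  140 140 138]
 [ 37  34  37  40  54  76  94 103 113 113 113 111 110 103 106 119 129 135
  133 137 138]
 [ 40  39  42  43  52  71  88  98 105 109 108 102 100  96  98 111 118 120
  122 129 131]
 [ 49  48  52  50  65  81  98 108 112 113 105 100  94  98  94  99 103 107
  107 112 121]
 [ 63  61  62  68  79  98 119 118 118 115 102 103  95  94  92  95  98  97
  102 104 115]
 [ 71  72  74  82  92 109 124 125 120 116 110 103  99  94  95  97  98 100
   97 102 116]
 [ 80  85  91  95 107 121 127 126 124 121 114 111 107 102 103 100 104 105
  100 105 113]]
[378.67 204.3 ] [ 509.66 -308.48  138.  ]
```

Request:
send_rows(series=[12,25,2,-0.3,85,12,25,2,-0.3,85,12,25,2,-0.3,85,12,25,2,-0.3,85,12,25,2,-0.3,85,12,25,2,-0.3,85,12,25,2,-0.3,85,12,25,2,-0.3,85,12,25,2,-0.3,85,12,25,2,-0.3,85,12,25,2,-0.3,85,12,25,2,-0.3,85], newtons=60)

```text
t: 1.1
eef_pos: [0.3319, -0.2832, 0.2499]
ee_rot: [-0.765, 1.56, 2.349]
force: [0.2, -0.2, -2.0]
finger_gap: 0.0848
```

```bash
cat >> h.py <<'E'
from scipy.spatial.transform import Rotation as Ro
def st(target=None):
    s=robot.sense();R=Ro.from_euler("xyz",s["ee_rot"]).as_matrix()
    y=R[:,1];a=np.degrees(np.arctan2(y[1],y[0]))
    print("t %.2f"%s["t"],"tcp",s["eef_pos"]*1000,"jaw deg %.2f"%a,"tilt",np.degrees(R[:2,0]),"F",s["force"],"M",s["moment"],"gap %.1f"%(s["finger_gap"]*1000),"q",s["joint_pos"])
    if target is not None: print("to go",np.array(target)-s["eef_pos"]*1000)
E
python3 -c "
from h import *
st([449,86,10])"
```

```text
t 1.10 tcp [ 331.89 -283.25  249.87] jaw deg -91.60 tilt [-0.45  0.45] F [ 0.17 -0.22 -2.04] M [ 0.01 -0.03  0.  ] gap 84.8 q [ 0.68  0.12 -0.1   1.96  0.01  1.07 -1.03]
to go [ 117.11  369.25 -239.87]
```

Request:
send_rows(series=[10,31,-8,0.05,85,10,31,-8,0.05,85,10,31,-8,0.05,85,10,31,-8,0.05,85,10,31,-8,0.05,85,10,31,-8,0.05,85,10,31,-8,0.05,85,10,31,-8,0,85,10,31,-8,0,85,10,31,-8,0,85,10,31,-8,0,85,7,28,-8,0,85])

```text
t: 2.1
eef_pos: [0.4509, 0.1033, 0.1512]
ee_rot: [-0.917, 1.564, 2.223]
force: [1.0, 0.3, 0.0]
finger_gap: 0.0852
```

```bash
python3 -c "
from h import *
st([449,86,10]); a=grab('scene','s1');b=grab('top','t1')
cv2.imwrite('pics/d.png',np.hstack([a,b])[:, :].copy()[80:300,150:900])"
```

```text
t 2.10 tcp [450.89 103.34 151.25] jaw deg -90.10 tilt [-0.22  0.29] F [0.96 0.3  0.04] M [-0.06 -0.02 -0.04] gap 85.2 q [ 0.01  0.3  -0.42  2.03  0.16  0.84 -2.07]
to go [  -1.89  -17.34 -141.25]
```

View pics/d.png

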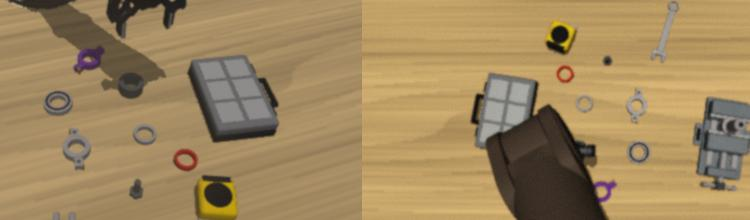

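Request:
send_rows(series=[-1,-9,-10,0,85,-1,-8,-15,0,85,0,0,-20,0,85,0,0,-20,0,85,0,0,-15,0,85,0,0,-10,0,85,0,0,0,0,85,0,0,0,0,85])

```text
t: 2.87
eef_pos: [0.4467, 0.0871, 0.0567]
ee_rot: [-0.648, 1.561, 2.502]
force: [-0.3, -0.6, 0.3]
finger_gap: 0.0848
```

```bash
python3 -c "
from h import *
st([449,86,10]); a=grab('scene','s2')
cv2.imwrite('pics/d.png',cv2.resize(a[90:220,200:380],None,fx=4,fy=4,interpolation=2))"
```

```text
t 2.87 tcp [446.7   87.09  56.68] jaw deg -89.55 tilt [-0.44  0.33] F [-0.34 -0.6   0.28] M [ 0.08 -0.04 -0.  ] gap 84.8 q [-0.02  0.44 -0.37  2.14  0.26  0.61 -2.13]
to go [  2.3   -1.09 -46.68]
```

View pics/d.png

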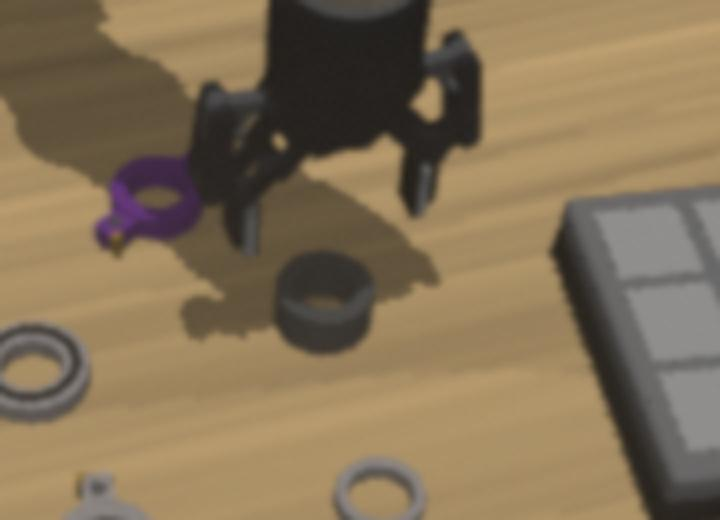

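Request:
send_rows(series=[1,-0.5,-10,0,85,1,-0.5,-12,0,85,0,0,-10,0,85,0,0,-8,0,85,0,0,-5,0,85,0,0,-2,0,85,0,0,0,0,85])

```text
t: 3.5
eef_pos: [0.4523, 0.0857, 0.0097]
ee_rot: [-1.609, 1.564, 1.539]
force: [1.0, 1.0, 0.1]
finger_gap: 0.085
```

```bash
python3 -c "
from h import *
st([449,86,10]); a=grab('scene','s3')
cv2.imwrite('pics/d.png',cv2.resize(a[90:220,200:380],None,fx=4,fy=4,interpolation=2))"
```

```text
t 3.50 tcp [452.27  85.73   9.73] jaw deg -89.65 tilt [0.01 0.4 ] F [0.97 0.99 0.12] M [ 0.04  0.03 -0.01] gap 85.0 q [-0.06  0.53 -0.31  2.16  0.32  0.49 -2.18]
to go [-3.27  0.27  0.27]
```

View pics/d.png

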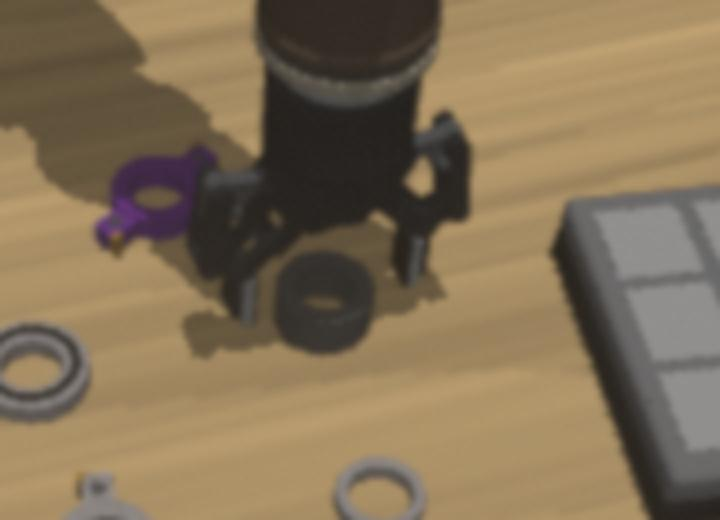

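Request:
send_rows(series=[-2,0,0,0,85,0,0,0,0,85,0,0,0,0,85])

```text
t: 3.8
eef_pos: [0.4507, 0.086, 0.0109]
ee_rot: [-1.826, 1.563, 1.322]
force: [-0.0, 0.8, -0.2]
finger_gap: 0.0852
```

```bash
python3 -c "
from h import *
st([449,86,10]);grab('top');st();grab('top','t3');st()"
```

```text
t 3.80 tcp [450.74  85.97  10.85] jaw deg -89.64 tilt [0.11 0.42] F [-0.04  0.78 -0.19] M [-0.03 -0.03 -0.01] gap 85.2 q [-0.06  0.52 -0.31  2.17  0.32  0.49 -2.18]
to go [-1.74  0.03 -0.85]
t 3.85 tcp [450.68  86.    10.83] jaw deg -89.64 tilt [0.1  0.42] F [ 0.16 -0.03 -0.79] M [0.01 0.   0.02] gap 85.0 q [-0.06  0.52 -0.31  2.17  0.32  0.49 -2.18]
t 3.90 tcp [450.72  85.95  10.79] jaw deg -89.64 tilt [0.1  0.42] F [ 0.11 -0.03 -0.99] M [-0.   -0.   -0.01] gap 84.8 q [-0.06  0.52 -0.31  2.17  0.32  0.49 -2.18]
```

Low noise now. Close on the spacer.

Request:
send_rows(series=[-1.5,0,0,0,85,0,0,0,0,65,0,0,0,0,45,0,0,0,0,40,0,0,0,0,40,0,0,0,0,40,0,0,0,0,40,0,0,0,0,40], newtons=60)

```text
t: 4.57
eef_pos: [0.4492, 0.0861, 0.0121]
ee_rot: [-1.97, 1.563, 1.177]
force: [-0.3, -0.1, 1.3]
finger_gap: 0.0519
```

```bash
python3 -c "
from h import *
st([449,86,10]); a=grab('scene','s4')
cv2.imwrite('pics/d.png',cv2.resize(a[90:220,200:380],None,fx=4,fy=4,interpolation=2))
b=[x for x in blobs(a,(265,148,32,34))]
for u,A,q in b: print(u,A,onplane('scene',u,.014))"
```

```text
t 4.57 tcp [449.24  86.07  12.08] jaw deg -89.66 tilt [0.17 0.41] F [-0.32 -0.11  1.26] M [0.04 0.08 0.03] gap 51.9 q [-0.06  0.52 -0.31  2.17  0.32  0.49 -2.18]
to go [-0.24 -0.07 -2.08]
[279.6  162.03] 766.28125 [441.15  87.71  14.  ]
```

View pics/d.png

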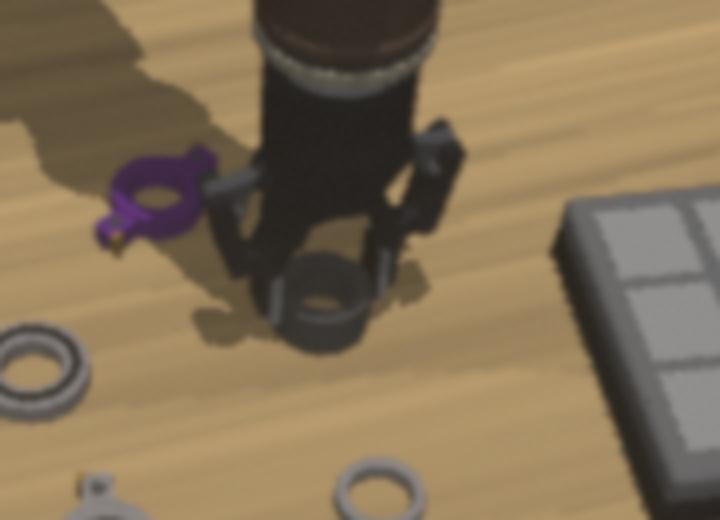

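Request:
send_rows(series=[0,0,8,0,40,0,0,15,0,40,0,0,25,0,40,0,0,25,0,40,0,0,25,0,40,0,0,25,0,40,0,0,25,0,40,0,0,25,0,40,0,0,10,0,40,0,0,0,0,40])

```text
t: 5.45
eef_pos: [0.4424, 0.0855, 0.205]
ee_rot: [-0.74, 1.561, 2.411]
force: [0.3, -0.1, -4.2]
finger_gap: 0.0517
```

```bash
python3 -c "
from h import *
st([449,86,10]); a=grab('scene','s5')
cv2.imwrite('pics/d.png',cv2.resize(a[10:170,200:400],None,fx=4,fy=4,interpolation=2))
"
```

```text
t 5.45 tcp [442.4   85.5  204.97] jaw deg -89.48 tilt [-0.41  0.36] F [ 0.29 -0.12 -4.16] M [-0.02 -0.06  0.02] gap 51.7 q [ 0.08  0.22 -0.44  1.98  0.1   0.97 -1.98]
to go [   6.6     0.5  -194.97]
```

View pics/d.png

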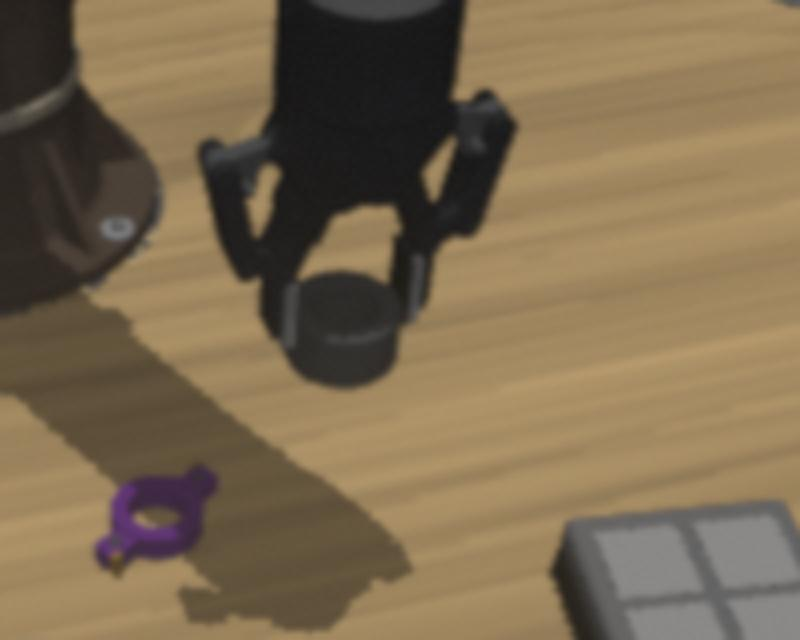

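```bash
python3 -c "
from h import *
print(onplane('scene',(285.1,91.9),.207), proj('scene',[442.4,85.5,207]),proj('scene',[452.4,85.5,207]))
T=CAL['scene']['camera_from_world'];print(-T[:3,:3].T@T[:3,3])
"
```

```text
[444.07  84.02 207.  ] [285.54  91.2 ] [287.45  94.53]
[ 1.07 -0.19  0.75]
```

Request:
send_rows(series=[3,-15,0,0,40,5,-28,0,0,40,5,-30,0,0,40,5,-30,0,0,40,5,-30,0,0,40,5,-30,0,0,40,5,-30,0,0,40,5,-30,0,0,40,5,-30,0,0,40,5,-30,0,0,40,5,-30,-5,0,40,5,-30,-5,0,40])

```text
t: 6.5
eef_pos: [0.4898, -0.2633, 0.1802]
ee_rot: [-0.46, 1.538, 2.709]
force: [0.7, 1.0, -3.1]
finger_gap: 0.0517
```

```bash
python3 -c "
from h import *
st([510,-307.6,170]) 
"
```

```text
t 6.50 tcp [ 489.82 -263.34  180.23] jaw deg -88.45 tilt [-1.69  0.78] F [ 0.72  0.98 -3.12] M [ 0.06 -0.09  0.01] gap 51.7 q [ 0.58  0.41 -0.24  1.76  0.11  1.02 -1.25]
to go [ 20.18 -44.26 -10.23]
```

Request:
send_rows(series=[6,-12,0,0,40,5,-10,0,0,40,3,-6,0,0,40,0,0,0,0,40,0,0,0,0,40,0,0,0,0,40])

```text
t: 7.0
eef_pos: [0.4995, -0.2975, 0.1715]
ee_rot: [-0.416, 1.525, 2.746]
force: [-0.1, 0.4, -3.7]
finger_gap: 0.0518
```

```bash
python3 -c "
from h import *
st([510,-307.6,170]);a=grab('scene','s6')
cv2.imwrite('pics/d.png',cv2.resize(a[110:290,20:180],None,fx=4,fy=4,interpolation=2)[:600])
"
```

```text
t 7.00 tcp [ 499.52 -297.45  171.52] jaw deg -88.86 tilt [-2.4  1. ] F [-0.13  0.36 -3.7 ] M [-0.02 -0.08  0.02] gap 51.8 q [ 0.6   0.46 -0.23  1.7   0.12  1.04 -1.21]
to go [ 10.48 -10.15  -1.52]
```

View pics/d.png

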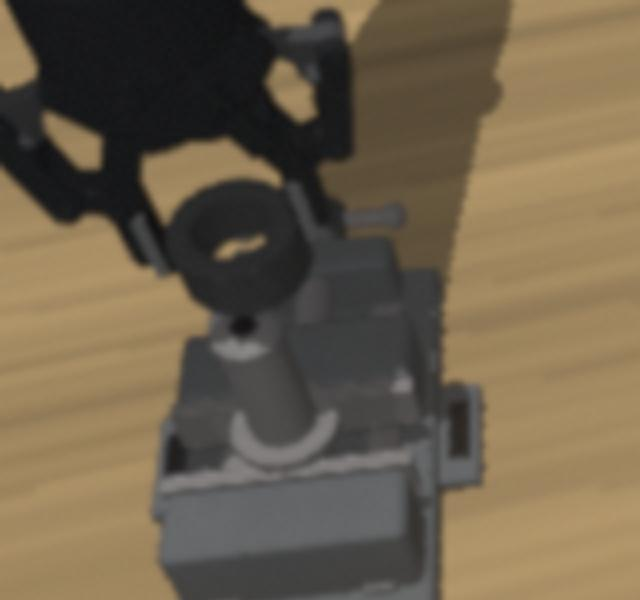

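```bash
python3 -c "
from h import *
print(onplane('scene',(20+239/4-.4,110+246.5/4-.4),.1735))
"
```

```text
[ 500.96 -298.46  173.5 ]
```

Request:
send_rows(series=[4,-3,0,0,40,4,-3,0,0,40,2,-3,0,0,40,0,0,0,0,40,0,0,0,0,40])

```text
t: 7.47
eef_pos: [0.5117, -0.3036, 0.1729]
ee_rot: [-0.439, 1.527, 2.729]
force: [0.4, 0.2, -2.7]
finger_gap: 0.0518
```

```bash
python3 -c "
from h import *
st([510,-307.6,170]);a=grab('scene','s7');b=grab('top','t7')
cv2.imwrite('pics/d.png',np.hstack([cv2.resize(a[120:240,40:120],None,fx=5,fy=5,interpolation=2)[:600],cv2.resize(b[120:240,320:400],None,fx=5,fy=5,interpolation=2)]))
"
```

```text
t 7.47 tcp [ 511.65 -303.61  172.95] jaw deg -88.55 tilt [-2.3   1.01] F [ 0.39  0.22 -2.66] M [ 0.   -0.06 -0.01] gap 51.8 q [ 0.6   0.48 -0.22  1.67  0.12  1.05 -1.21]
to go [-1.65 -3.99 -2.95]
```

View pics/d.png

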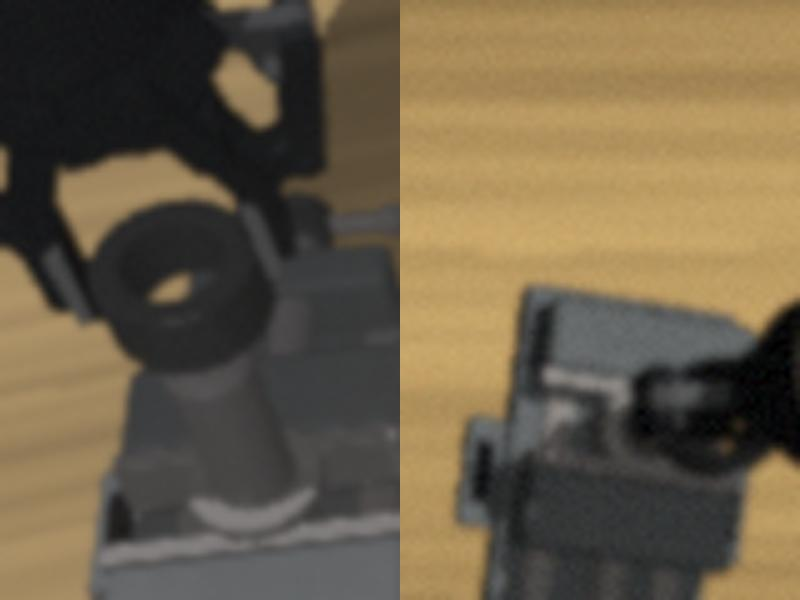

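```bash
python3 -c "
from h import *
print(onplane('scene',(75.9,177.1),.175), proj('scene',[512.07,-306.7,138]))
"
```

```text
[ 513.95 -304.64  175.  ] [ 80.63 190.92]
```

Request:
send_rows(series=[-0.5,-2,-5,0,40,0,0,-5,0,40,0,0,0,0,40,0,0,0,0,40])

```text
t: 7.9
eef_pos: [0.5103, -0.3059, 0.1617]
ee_rot: [-0.434, 1.526, 2.733]
force: [0.2, 0.4, -2.8]
finger_gap: 0.0516
```

```bash
python3 -c "
from h import *
st([510.7,-306,150])
"
```

```text
t 7.90 tcp [ 510.3  -305.85  161.69] jaw deg -88.58 tilt [-2.33  1.01] F [ 0.19  0.37 -2.77] M [-0.03 -0.1  -0.09] gap 51.6 q [ 0.6   0.49 -0.22  1.68  0.12  1.03 -1.21]
to go [  0.4   -0.15 -11.69]
```

Request:
send_rows(series=[0,0,-4,0,40,0,0,-4,0,40,0,0,-4,0,40,0,0,-4,0,40,0,0,0,0,40,0,0,0,0,40])

```text
t: 8.4
eef_pos: [0.5102, -0.3059, 0.1435]
ee_rot: [-0.436, 1.526, 2.731]
force: [0.3, -0.2, -2.9]
finger_gap: 0.0515
```

```bash
python3 -c "
from h import *
st([510.2,-305.7,82]);a=grab('scene','s8')
cv2.imwrite('pics/d.png',cv2.resize(a[120:240,20:140],None,fx=5,fy=5,interpolation=2))
"
```

```text
t 8.40 tcp [ 510.21 -305.88  143.49] jaw deg -88.59 tilt [-2.34  1.02] F [ 0.3  -0.17 -2.89] M [-0.1  -0.24  0.02] gap 51.5 q [ 0.6   0.51 -0.22  1.7   0.13  0.99 -1.21]
to go [ -0.01   0.18 -61.49]
```

View pics/d.png

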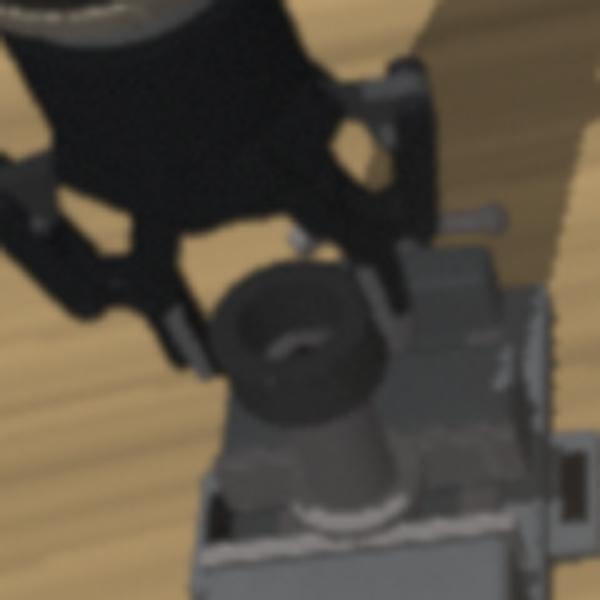

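Request:
send_rows(series=[0,0,-4,0,40,0,0,-4,0,40,0,0,-4,0,40,0,0,-4,0,40,0,0,0,0,40])

```text
t: 8.87
eef_pos: [0.5102, -0.3058, 0.1262]
ee_rot: [-0.434, 1.526, 2.732]
force: [0.5, -0.4, -3.5]
finger_gap: 0.0519
```

```bash
python3 -c "
from h import *
st([510.2,-305.7,82])
"
```

```text
t 8.87 tcp [ 510.23 -305.83  126.2 ] jaw deg -88.58 tilt [-2.33  1.01] F [ 0.52 -0.4  -3.48] M [-0.1  -0.16 -0.  ] gap 51.9 q [ 0.6   0.53 -0.22  1.72  0.13  0.96 -1.22]
to go [ -0.03   0.13 -44.2 ]
```

Going down freely; no side force.

Request:
send_rows(series=[0,0,-5,0,40,0,0,-5,0,40,0,0,-5,0,40,0,0,-5,0,40,0,0,-5,0,40,0,0,-5,0,40,0,0,-4,0,40,0,0,0,0,40,0,0,0,0,40])

```text
t: 9.62
eef_pos: [0.5103, -0.3058, 0.0878]
ee_rot: [-0.438, 1.526, 2.729]
force: [0.4, 0.5, -1.3]
finger_gap: 0.0518
```

```bash
python3 -c "
from h import *
st([510.2,-305.7,82])
"
```

```text
t 9.62 tcp [ 510.26 -305.81   87.76] jaw deg -88.58 tilt [-2.34  1.03] F [ 0.43  0.46 -1.29] M [-0.06 -0.17 -0.  ] gap 51.8 q [ 0.59  0.57 -0.21  1.75  0.15  0.88 -1.23]
to go [-0.06  0.11 -5.76]
```

Request:
send_rows(series=[0,0,-2,0,40,0,0,-2,0,40,0,0,-1,0,40,0,0,0,0,40])

```text
t: 9.95
eef_pos: [0.5103, -0.306, 0.083]
ee_rot: [-0.433, 1.526, 2.734]
force: [-0.7, -0.6, -0.4]
finger_gap: 0.0518
```

```bash
python3 -c "
from h import *
st([510.2,-305.7,82])
"
```

```text
t 9.95 tcp [ 510.27 -305.96   82.96] jaw deg -88.59 tilt [-2.33  1.01] F [-0.72 -0.56 -0.44] M [ 0.02 -0.08 -0.01] gap 51.8 q [ 0.59  0.58 -0.21  1.75  0.15  0.87 -1.23]
to go [-0.07  0.26 -0.96]
```

Request:
send_rows(series=[0,0,-1,0,40,0,0,0,0,60,0,0,0,0,85,0,0,0,0,85,0,0,0,0,85,0,0,0,0,85])

```text
t: 10.45
eef_pos: [0.5114, -0.3065, 0.0837]
ee_rot: [-0.426, 1.53, 2.741]
force: [0.4, 0.0, -0.1]
finger_gap: 0.0846
```

```bash
python3 -c "
from h import *
st([510.2,-305.7,82]);a=grab('scene','s9')
cv2.imwrite('pics/d.png',cv2.resize(a[120:270,20:160],None,fx=4,fy=4,interpolation=2))
"
```

```text
t 10.45 tcp [ 511.42 -306.47   83.71] jaw deg -88.59 tilt [-2.17  0.92] F [ 0.4   0.01 -0.11] M [-0.01  0.02  0.05] gap 84.6 q [ 0.59  0.58 -0.21  1.75  0.15  0.87 -1.23]
to go [-1.22  0.77 -1.71]
```

View pics/d.png

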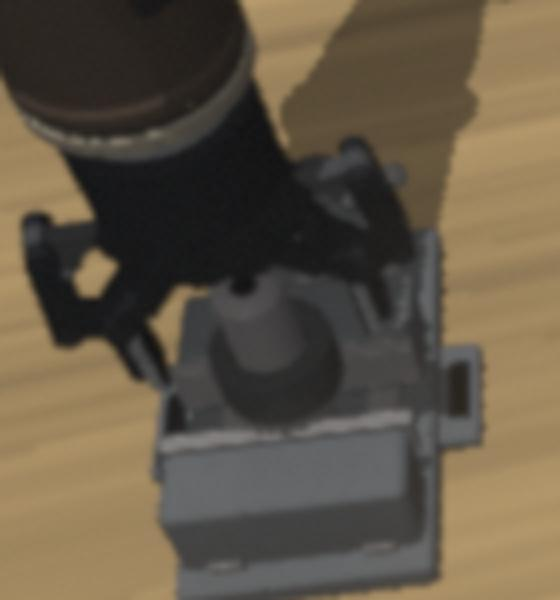

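Request:
send_rows(series=[0,0,5,0,85,0,0,10,0,85,0,0,15,0,85,0,0,15,0,85,0,0,15,0,85,0,0,15,0,85,0,0,10,0,85,0,0,0,0,85])

```text
t: 11.17
eef_pos: [0.5113, -0.306, 0.1769]
ee_rot: [-0.436, 1.53, 2.731]
force: [0.8, 0.3, 0.5]
finger_gap: 0.085
```

```bash
python3 -c "
from h import *
s=cv2.imread('pics/scene0.png');t=cv2.imread('pics/top0.png')
for cam,im,bx in(('scene',s,(208,204,38,50)),('top',t,(258,164,34,44))):
    u,A,q=blobs(im,bx)[0]
    P=np.array([onplane(cam,p,.009)[:2] for p in q]);
    C=P.mean(0); d=np.linalg.norm(P-C,axis=1)
    m=cv2.moments(P.astype(np.float32)); 
    far=P[d>35]-C; a=np.arctan2(far[:,1],far[:,0]); print(cam,C,'wing deg',np.degrees(np.angle(np.exp(2j*a).mean())/2),'moments',np.degrees(.5*np.arctan2(2*m['mu11'],m['mu20']-m['mu02'])),len(far))
st([570,-71,160])
a=grab('scene','s10')
cv2.imwrite('pics/d.png',cv2.resize(a[120:270,20:160],None,fx=4,fy=4,interpolation=2))
"
```

```text
scene [571.33 -70.42] wing deg -9.910623882673459 moments -10.399930529124852 139
top [568.74 -71.32] wing deg -10.102026201734567 moments -10.328470315522978 82
t 11.17 tcp [ 511.26 -305.99  176.93] jaw deg -88.57 tilt [-2.13  0.93] F [0.84 0.34 0.53] M [-0.02 -0.11 -0.03] gap 85.0 q [ 0.6   0.47 -0.22  1.66  0.12  1.06 -1.2 ]
to go [ 58.74 234.99 -16.93]
```

View pics/d.png

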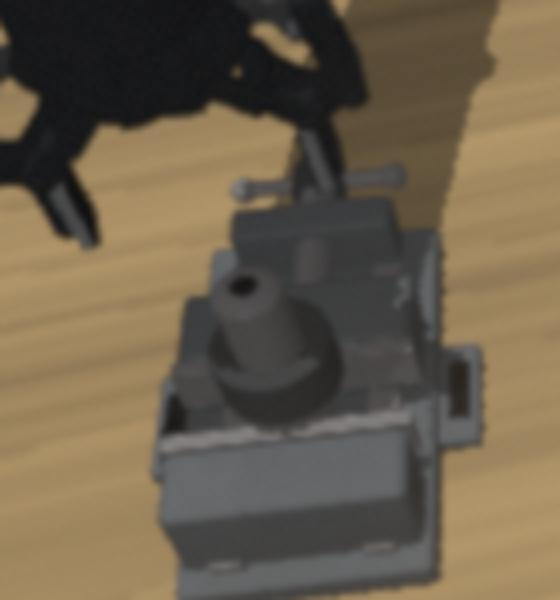

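Request:
send_rows(series=[5,18,0,0,85,5,20,0,-0.2,85,5,20,0,-0.3,85,5,20,0,-0.3,85,5,20,0,-0.3,85,5,20,0,-0.3,85,5,20,0,-0.3,85,5,20,0,-0.3,85,5,20,0,-0.3,85,5,20,0,0,85,5,20,0,0,85,0,0,0,0,85])

```text
t: 12.22
eef_pos: [0.5604, -0.0793, 0.1665]
ee_rot: [-0.327, 1.516, 2.623]
force: [-0.1, 1.9, -0.5]
finger_gap: 0.0849
```

```bash
python3 -c "
from h import *
st([570,-71,160])
"
```

```text
t 12.22 tcp [560.39 -79.32 166.52] jaw deg -101.01 tilt [-2.73  1.55] F [-0.06  1.9  -0.49] M [-0.01 -0.05  0.03] gap 84.9 q [ 0.23  0.45 -0.24  1.74  0.09  1.02 -1.8 ]
to go [ 9.61  8.32 -6.52]
```

Request:
send_rows(series=[4,3,-10,0.15,85,3,3,-15,0,85,2,2,-20,0,85,0,0,-20,0,85,0,0,-20,0,85,0,0,-15,0,85,0,0,-10,0,85,0,0,0,0,85,0,0,0,0,85])

```text
t: 12.97
eef_pos: [0.5667, -0.0725, 0.0427]
ee_rot: [-0.268, 1.51, 2.701]
force: [-0.3, 0.2, -0.2]
finger_gap: 0.0848
```

```bash
python3 -c "
from h import *
st([570,-71,4])
"
```

```text
t 12.97 tcp [566.73 -72.49  42.69] jaw deg -99.96 tilt [-3.16  1.49] F [-0.27  0.18 -0.18] M [-0.05 -0.04 -0.  ] gap 84.8 q [ 0.2   0.61 -0.22  1.83  0.14  0.78 -1.83]
to go [  3.27   1.49 -38.69]
```

Request:
send_rows(series=[-20,0,0,0,85,0,0,0,0,85,0,0,0,0,85])

```text
t: 13.22
eef_pos: [0.5472, -0.0733, 0.0435]
ee_rot: [-0.276, 1.511, 2.692]
force: [0.4, -0.6, -0.4]
finger_gap: 0.085
```

```bash
python3 -c "
from h import *
st([570,-71,4])
"
```

```text
t 13.22 tcp [547.21 -73.28  43.55] jaw deg -99.98 tilt [-3.07  1.48] F [ 0.43 -0.55 -0.42] M [-0.02 -0.12 -0.02] gap 85.0 q [ 0.21  0.58 -0.22  1.88  0.14  0.75 -1.83]
to go [ 22.79   2.28 -39.55]
```

Request:
send_rows(series=[4,0,0,0,85,4,0,0,0,85,4,0,0,0,85,4,0,0,0,85,4,0,0,0,85,2,0,0,0,85,0,0,0,0,85,0,0,0,0,85])

```text
t: 13.88
eef_pos: [0.5759, -0.0735, 0.0462]
ee_rot: [-0.322, 1.517, 2.645]
force: [-1.0, 1.2, 0.6]
finger_gap: 0.0851
```

```bash
python3 -c "
from h import *
st([570,-71,4])
"
```

```text
t 13.88 tcp [575.93 -73.53  46.15] jaw deg -99.98 tilt [-2.7   1.46] F [-0.97  1.19  0.65] M [-0.07 -0.05  0.06] gap 85.1 q [ 0.2   0.61 -0.22  1.81  0.14  0.79 -1.83]
to go [ -5.93   2.53 -42.15]
```

Request:
send_rows(series=[-6,2.5,0,0,85,0,0,0,0,85,0,0,-10,0,85,0,0,-10,0,85,0,0,-8,0,85,0,0,-5,0,85,0,0,0,0,85,0,0,0,0,85])

```text
t: 14.55
eef_pos: [0.5672, -0.0706, 0.0082]
ee_rot: [-0.298, 1.514, 2.67]
force: [0.2, 0.3, 0.6]
finger_gap: 0.0851
```

```bash
python3 -c "
from h import *
st([570,-71,4]);a=grab('scene','s11')
cv2.imwrite('pics/d.png',cv2.resize(a[160:280,150:300],None,fx=5,fy=5,interpolation=2))
"
```

```text
t 14.55 tcp [567.17 -70.63   8.22] jaw deg -99.97 tilt [-2.88  1.47] F [0.23 0.27 0.64] M [-0.03 -0.04 -0.06] gap 85.1 q [ 0.19  0.66 -0.21  1.85  0.16  0.7  -1.85]
to go [ 2.83 -0.37 -4.22]
```

View pics/d.png

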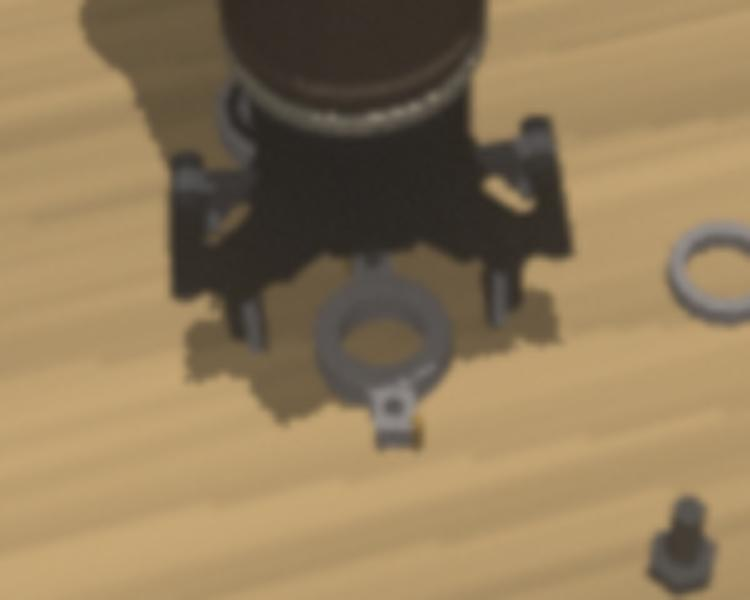

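Request:
send_rows(series=[3,-0.5,-4,0,85,0,0,0,0,85,0,0,0,0,65,0,0,0,0,45,0,0,0,0,40,0,0,0,0,40,0,0,0,0,40,0,0,0,0,40])

```text
t: 15.27
eef_pos: [0.5715, -0.0711, 0.0058]
ee_rot: [-0.314, 1.516, 2.654]
force: [0.4, -0.2, -2.6]
finger_gap: 0.0514
```

```bash
python3 -c "
from h import *
st([570,-71,4]);a=grab('scene','s12')
cv2.imwrite('pics/d.png',cv2.resize(a[160:280,150:300],None,fx=5,fy=5,interpolation=2))
"
```

```text
t 15.27 tcp [571.49 -71.12   5.8 ] jaw deg -99.97 tilt [-2.75  1.46] F [ 0.43 -0.19 -2.59] M [-0.06 -0.06 -0.02] gap 51.4 q [ 0.19  0.66 -0.21  1.84  0.16  0.7  -1.85]
to go [-1.49  0.12 -1.8 ]
```

View pics/d.png

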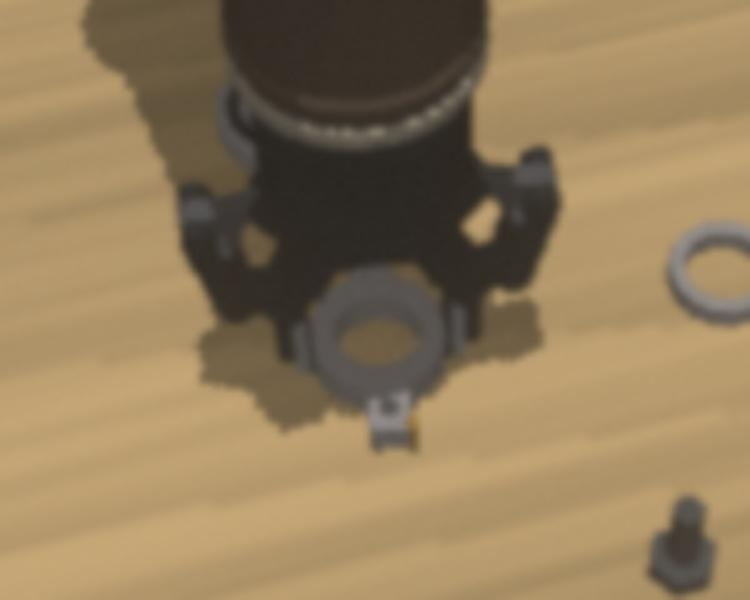

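Request:
send_rows(series=[0,0,6,0,40,0,0,12,0,40,0,0,20,0,40,0,0,20,0,40,0,0,20,0,40,0,0,20,0,40,0,0,20,0,40,0,0,20,0,40,0,0,10,0,40,0,0,0,0,40,0,0,0,0,40])

```text
t: 16.23
eef_pos: [0.5684, -0.0707, 0.1668]
ee_rot: [-0.31, 1.515, 2.658]
force: [-0.5, 0.3, -4.2]
finger_gap: 0.0516
```

```bash
python3 -c "
from h import *
st([511,-306,165])
"
```

```text
t 16.23 tcp [568.38 -70.74 166.85] jaw deg -99.94 tilt [-2.81  1.47] F [-0.5   0.28 -4.18] M [-0.13 -0.09 -0.01] gap 51.6 q [ 0.22  0.46 -0.24  1.72  0.09  1.03 -1.8 ]
to go [ -57.38 -235.26   -1.85]
```

Request:
send_rows(series=[-3,-10,3,0,40,-5,-18,2,0,40,-5,-20,0,0,40,-5,-20,0,0,40,-5,-20,0,0,40,-5,-20,0,0,40,-5,-20,0,0,40,-5,-20,0,0,40,-5,-20,0,0,40,-4,-16,0,0,40,-3,-10,0,0,40,0,0,0,0,40])

```text
t: 17.23
eef_pos: [0.5021, -0.2784, 0.1585]
ee_rot: [-0.225, 1.491, 2.744]
force: [-1.4, 0.3, -2.2]
finger_gap: 0.0516
```

```bash
python3 -c "
from h import *
st([511,-306,165])
"
```

```text
t 17.23 tcp [ 502.08 -278.44  158.49] jaw deg -99.94 tilt [-4.23  1.78] F [-1.35  0.35 -2.23] M [-0.15 -0.1   0.01] gap 51.6 q [ 0.54  0.48 -0.18  1.71  0.1   1.05 -1.42]
to go [  8.92 -27.56   6.51]
```

Request:
send_rows(series=[3,-8,0,0,40,3,-8,0,0,40,2,-6,0,0,40,0,0,0,0,40,0,0,0,0,40,0,0,0,0,40])

```text
t: 17.73
eef_pos: [0.5116, -0.2992, 0.1566]
ee_rot: [-0.254, 1.487, 2.718]
force: [0.7, -0.1, -2.5]
finger_gap: 0.0517
```

```bash
python3 -c "
from h import *
st([511,-306,165]);a=grab('scene','s13')
cv2.imwrite('pics/d.png',cv2.resize(a[110:230,20:140],None,fx=5,fy=5,interpolation=2))
"
```

```text
t 17.73 tcp [ 511.63 -299.19  156.63] jaw deg -99.75 tilt [-4.35  1.96] F [ 0.74 -0.1  -2.53] M [-0.05 -0.08 -0.03] gap 51.7 q [ 0.56  0.51 -0.18  1.66  0.1   1.07 -1.39]
to go [-0.63 -6.81  8.37]
```

View pics/d.png

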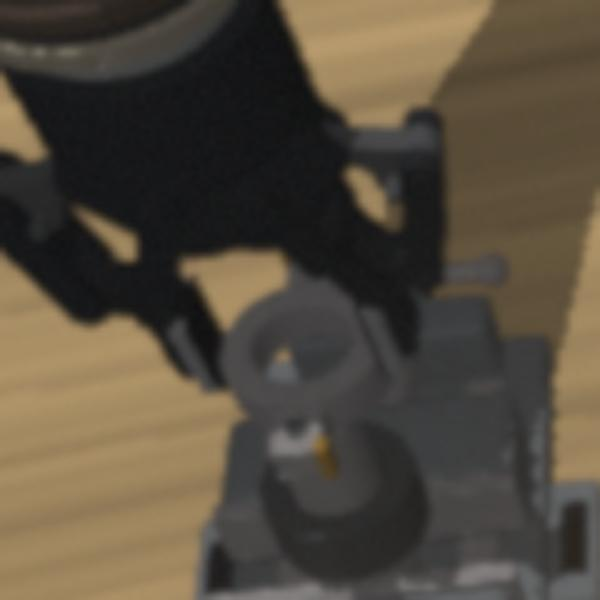

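```bash
python3 -c "
from h import *
print(onplane('scene',(80.2,179.6),.1596))
print([(proj('scene',[x,y,159.6])-[20,110]+.4)*5 for x,y in((512,-300),(512,-306.7))])
"
```

```text
[ 506.7  -301.25  159.6 ]
[array([308.23, 360.68]), array([287.54, 365.16])]
```

```bash
python3 -c "
from h import *
a=cv2.imread('pics/s13.png')
c=cv2.resize(a[160:205,55:115],None,fx=12,fy=12,interpolation=2).astype(float)
c=np.clip((c-20)*1.8,0,255).astype(np.uint8)
for x in range(0,60,10):
  cv2.putText(c,str(55+x),(x*12,10),0,.4,(0,255,0));cv2.line(c,(x*12+6,12),(x*12+6,18),(0,255,0))
for y in range(0,45,5): cv2.putText(c,str(160+y),(0,y*12+10),0,.4,(0,255,255))
cv2.imwrite('pics/d.png',c)
"
```

```text
(no output)
```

View pics/d.png

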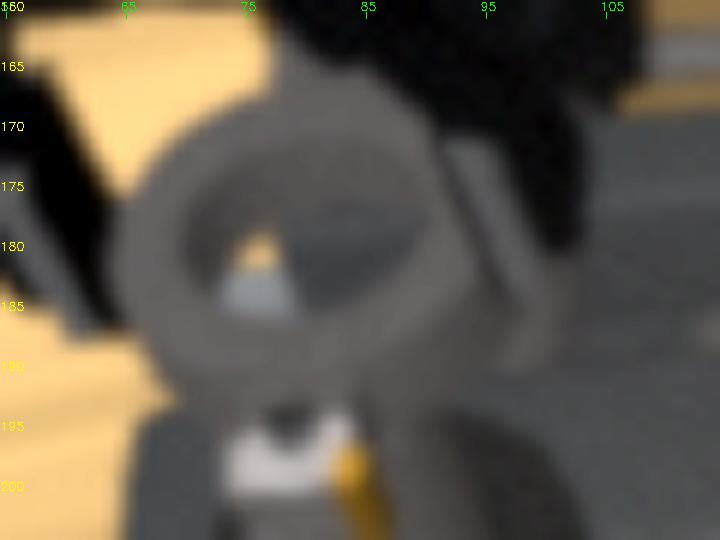

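```bash
python3 -c "
from h import *
print(onplane('scene',(80.1,178.4),.1686),onplane('scene',(80.1,178.4),.1626))
for P in ([557,-308,164],[511,-300,168.6],[511,-300,150.6],[512,-306.7,138]): print(P,proj('scene',P))
"
```

```text
[ 512.63 -299.53  168.6 ] [ 506.84 -300.63  162.6 ]
[557, -308, 164] [ 77.86 201.53]
[511, -300, 168.6] [ 79.72 177.75]
[511, -300, 150.6] [ 82.64 184.79]
[512, -306.7, 138] [ 80.62 190.89]
```

Request:
send_rows(series=[-0.5,-6.5,0,0,40,0,0,0,0,40,0,0,0,0,40])

```text
t: 18.03
eef_pos: [0.5117, -0.3045, 0.1569]
ee_rot: [-0.264, 1.488, 2.711]
force: [0.3, 0.5, -2.3]
finger_gap: 0.0508
```

```bash
python3 -c "
from h import *
st([511,-306.3,150]);a=grab('scene','s14')
c=cv2.resize(a[150:210,40:120],None,fx=9,fy=9,interpolation=2).astype(float)
c=np.clip((c-20)*1.8,0,255).astype(np.uint8)
cv2.imwrite('pics/d.png',c)
"
```

```text
t 18.03 tcp [ 511.67 -304.46  156.95] jaw deg -99.59 tilt [-4.32  1.98] F [ 0.27  0.5  -2.29] M [ 0.   -0.2   0.03] gap 50.8 q [ 0.57  0.51 -0.18  1.65  0.1   1.07 -1.38]
to go [-0.67 -1.84 -6.95]
```

View pics/d.png

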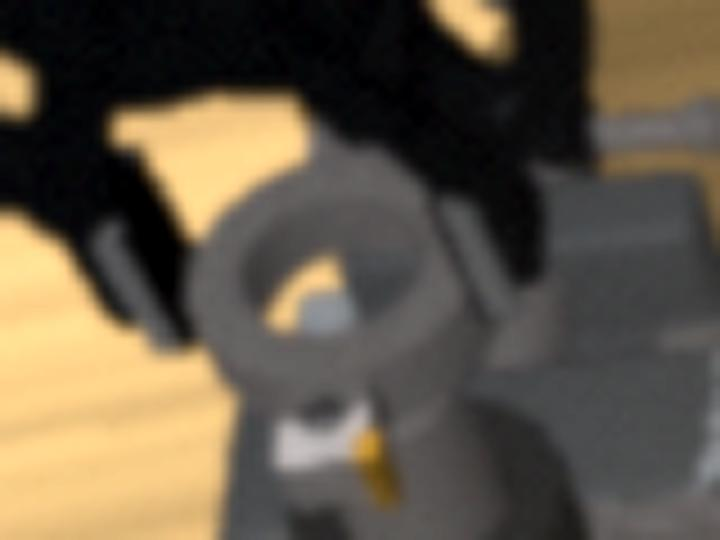

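Request:
send_rows(series=[-0.5,-2,0,0,40,0,0,0,0,40,0,0,-4,0,40,0,0,-4,0,40,0,0,-4,0,40,0,0,0,0,40,0,0,0,0,40])

```text
t: 18.67
eef_pos: [0.5107, -0.3067, 0.1435]
ee_rot: [-0.26, 1.487, 2.715]
force: [-0.2, 0.1, -3.2]
finger_gap: 0.0513
```

```bash
python3 -c "
from h import *
st([511,-306.3,104]);a=grab('scene','s15')
c=cv2.resize(a[150:210,40:120],None,fx=9,fy=9,interpolation=2).astype(float)
c=np.clip((c-20)*1.8,0,255).astype(np.uint8)
cv2.imwrite('pics/d.png',c)
"
```

```text
t 18.67 tcp [ 510.68 -306.75  143.52] jaw deg -99.61 tilt [-4.34  1.97] F [-0.24  0.09 -3.19] M [-0.04 -0.15  0.04] gap 51.3 q [ 0.57  0.53 -0.18  1.66  0.1   1.05 -1.38]
to go [  0.32   0.45 -39.52]
```

View pics/d.png

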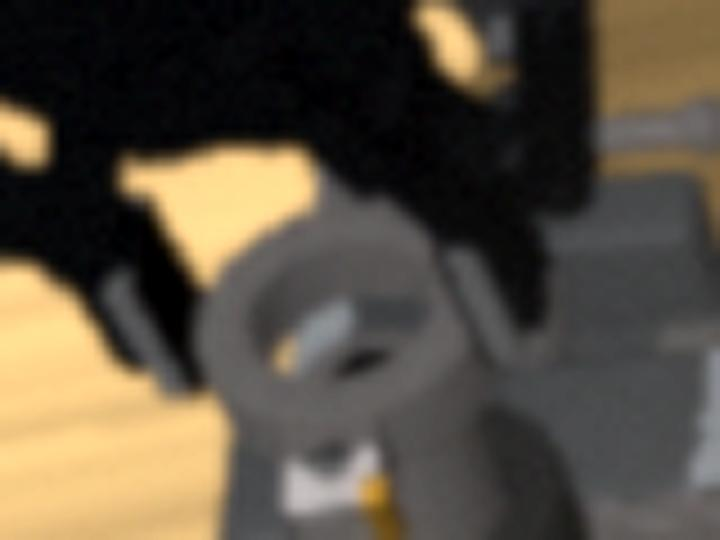

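```bash
python3 -c "
from h import *
print(onplane('scene',(40+345/9-.4,150+305/9-.4),.1555))
"
```

```text
[ 510.42 -306.33  155.5 ]
```

Request:
send_rows(series=[0,0,-3,0,40,0,0,-3,0,40,0,0,0,0,40])

```text
t: 18.97
eef_pos: [0.5112, -0.3068, 0.1373]
ee_rot: [-0.262, 1.489, 2.713]
force: [1.3, 0.1, -2.5]
finger_gap: 0.0514
```

```bash
python3 -c "
from h import *
st([511,-306.3,104])
"
```

```text
t 18.97 tcp [ 511.24 -306.77  137.29] jaw deg -99.60 tilt [-4.28  1.95] F [ 1.34  0.09 -2.52] M [-0.14 -0.3  -0.02] gap 51.4 q [ 0.57  0.53 -0.18  1.67  0.1   1.03 -1.38]
to go [ -0.24   0.47 -33.29]
```

Request:
send_rows(series=[1,0,0,0,40,0,0,-3,0,40,0,0,-3,0,40,0,0,-3,0,40,0,0,0,0,40])

```text
t: 19.38
eef_pos: [0.5122, -0.3067, 0.1273]
ee_rot: [-0.261, 1.488, 2.714]
force: [0.1, -0.5, -3.4]
finger_gap: 0.0513
```

```bash
python3 -c "
from h import *
st([511,-306.3,104])
"
```

```text
t 19.38 tcp [ 512.21 -306.72  127.28] jaw deg -99.59 tilt [-4.3   1.96] F [ 0.13 -0.53 -3.45] M [-0.06 -0.13  0.02] gap 51.3 q [ 0.57  0.55 -0.17  1.68  0.11  1.01 -1.38]
to go [ -1.21   0.42 -23.28]
```

Force has gone; continue down to the spacer (stop near TCP z ≈ 104).

Request:
send_rows(series=[0,0,-3,0,40,0,0,-4,0,40,0,0,-4,0,40,0,0,-4,0,40,0,0,-3,0,40,0,0,0,0,40,0,0,0,0,40])

```text
t: 19.97
eef_pos: [0.5117, -0.3066, 0.1066]
ee_rot: [-0.261, 1.487, 2.714]
force: [1.0, 0.8, -3.2]
finger_gap: 0.0514
```

```bash
python3 -c "
from h import *
st([511,-306.3,104])
"
```

```text
t 19.97 tcp [ 511.69 -306.56  106.56] jaw deg -99.60 tilt [-4.37  1.99] F [ 0.96  0.77 -3.22] M [-0.03 -0.11  0.03] gap 51.4 q [ 0.57  0.57 -0.17  1.69  0.11  0.97 -1.39]
to go [-0.69  0.26 -2.56]
```

Request:
send_rows(series=[0,0,-1.5,0,40,0,0,-1.5,0,40,0,0,0,0,40,0,0,0,0,40])

```text
t: 20.3
eef_pos: [0.5119, -0.3066, 0.104]
ee_rot: [-0.26, 1.487, 2.715]
force: [-0.6, 1.1, -1.8]
finger_gap: 0.0518
```

```bash
python3 -c "
from h import *
st([511,-306.3,104]);a=grab('scene','s16')
c=cv2.resize(a[150:240,40:140],None,fx=6,fy=6,interpolation=2).astype(float)
c=np.clip((c-20)*1.8,0,255).astype(np.uint8)
cv2.imwrite('pics/d.png',c)
"
```

```text
t 20.30 tcp [ 511.86 -306.64  104.02] jaw deg -99.60 tilt [-4.34  1.97] F [-0.56  1.09 -1.84] M [-0.06 -0.03  0.02] gap 51.8 q [ 0.57  0.57 -0.17  1.7   0.11  0.97 -1.39]
to go [-0.86  0.34 -0.02]
```

View pics/d.png

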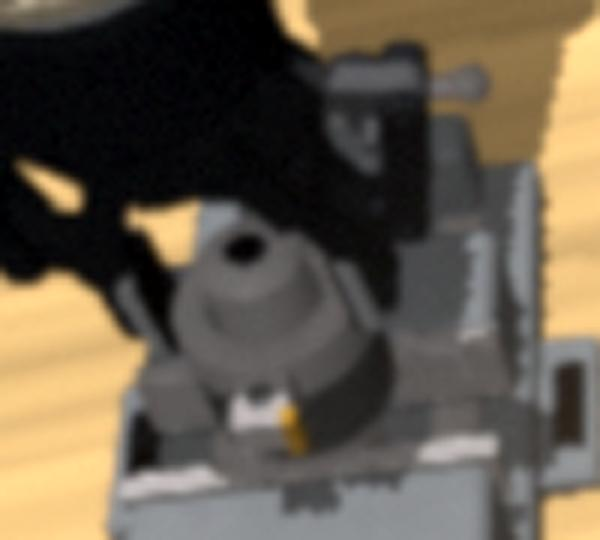

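Request:
send_rows(series=[0,0,-1,0,40,0,0,0,0,60,0,0,0,0,85,0,0,0,0,85,0,0,0,0,85,0,0,5,0,85,0,0,10,0,85,0,0,15,0,85,0,0,15,0,85,0,0,15,0,85,0,0,0,0,85])

```text
t: 21.27
eef_pos: [0.513, -0.307, 0.1697]
ee_rot: [-0.261, 1.491, 2.714]
force: [1.1, 0.0, 0.0]
finger_gap: 0.0854
```

```bash
python3 -c "
from h import *
st([445,-76,165]);a=grab('scene','s17')
c=cv2.resize(a[150:240,40:140],None,fx=6,fy=6,interpolation=2).astype(float)
c=np.clip((c-20)*1.8,0,255).astype(np.uint8)
cv2.imwrite('pics/d.png',c)
"
```

```text
t 21.27 tcp [ 513.   -307.03  169.73] jaw deg -99.59 tilt [-4.18  1.91] F [1.11 0.04 0.01] M [-0.05 -0.11  0.08] gap 85.4 q [ 0.57  0.5  -0.18  1.63  0.09  1.1  -1.37]
to go [-68.   231.03  -4.73]
```

View pics/d.png

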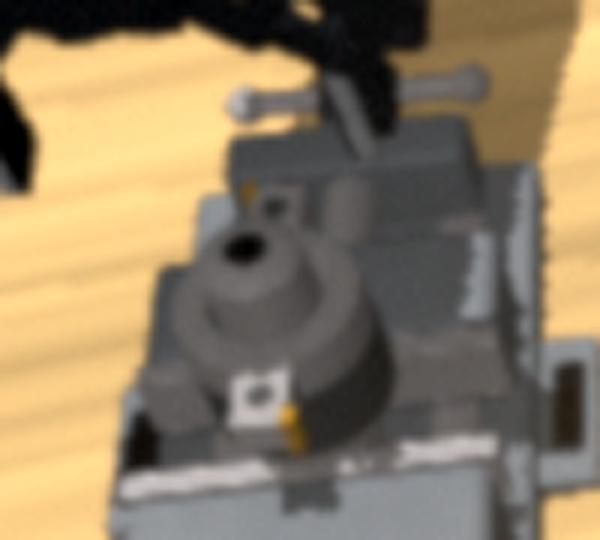

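Request:
send_rows(series=[-3,10,5,0,85,-5,18,2,0,85,-6,20,0,0,85,-6,20,0,0,85,-6,20,0,0,85,-6,20,0,0,85,-6,20,0,0,85,-6,20,0,0,85,-6,20,0,0,85,-6,20,0,0,85,-4,12,0,0,85,0,0,0,0,85])

```text
t: 22.32
eef_pos: [0.4407, -0.0914, 0.1727]
ee_rot: [-0.243, 1.48, 2.733]
force: [0.5, 0.6, 0.5]
finger_gap: 0.0852
```

```bash
python3 -c "
from h import *
st([445,-76,165])
"
```

```text
t 22.32 tcp [440.69 -91.38 172.71] jaw deg -99.54 tilt [-4.76  2.06] F [0.47 0.59 0.51] M [-0.02 -0.11 -0.01] gap 85.2 q [ 0.33  0.29 -0.28  1.97  0.06  0.98 -1.71]
to go [ 4.31 15.38 -7.71]
```

Request:
send_rows(series=[0,16,0,0,85,-40,0,0,0,85,0,0,0,0,85,0,0,0,0,85])

```text
t: 22.65
eef_pos: [0.3964, -0.0754, 0.1708]
ee_rot: [-0.214, 1.475, 2.763]
force: [0.7, -0.1, 1.4]
finger_gap: 0.0851
```

```bash
python3 -c "
from h import *
st([445,-76,165])
"
```

```text
t 22.65 tcp [396.35 -75.41 170.8 ] jaw deg -99.46 tilt [-5.07  2.01] F [ 0.71 -0.09  1.36] M [-0.01 -0.17 -0.02] gap 85.1 q [ 0.33  0.23 -0.29  2.07  0.04  0.95 -1.72]
to go [48.65 -0.59 -5.8 ]
```

Request:
send_rows(series=[3,0,0,0,85,3,0,0,0,85,3,0,0,0,85,3,0,0,0,85,3,0,0,0,85,3,0,0,0,85,3,0,0,0,85,3,0,0,0,85,3,0,0,0,85,3,0,0,0,85,0,0,0,0,85])

```text
t: 23.57
eef_pos: [0.4334, -0.0781, 0.1709]
ee_rot: [-0.219, 1.478, 2.755]
force: [-0.3, -0.1, 0.4]
finger_gap: 0.0851
```

```bash
python3 -c "
from h import *
st([445,-76,165])
"
```

```text
t 23.57 tcp [433.41 -78.06 170.86] jaw deg -99.67 tilt [-4.94  2.01] F [-0.31 -0.05  0.44] M [-0.04 -0.08  0.  ] gap 85.1 q [ 0.31  0.28 -0.29  1.99  0.06  0.97 -1.74]
to go [11.59  2.06 -5.86]
```

Request:
send_rows(series=[0,0,0,0.8,85,0,0,0,1.2,85,0,0,0,1.4,85,0,0,0,1.4,85,0,0,0,1.4,85,0,0,0,1.4,85,0,0,0,1.4,85,0,0,0,1.4,85,0,0,0,1.4,85,0,0,0,1.4,85,0,0,0,1.4,85,0,0,0,1.4,85])

```text
t: 24.57
eef_pos: [0.433, -0.0782, 0.1708]
ee_rot: [-0.217, 1.475, -2.097]
force: [0.7, -0.7, -0.1]
finger_gap: 0.0852
```

```bash
python3 -c "
from h import *
st([445,-76,165])
"
```

```text
t 24.57 tcp [433.03 -78.16 170.83] jaw deg -17.80 tilt [-2.74 -4.72] F [ 0.65 -0.72 -0.07] M [ 0.13 -0.06 -0.03] gap 85.2 q [ 0.44  0.28 -0.54  2.02  0.27  0.95 -0.57]
to go [11.97  2.16 -5.83]
```

Request:
send_rows(series=[0,0,0,1.4,85,0,0,0,1.4,85,0,0,0,1.4,85,0,0,0,1.4,85,0,0,0,1.4,85,0,0,0,1.4,85,0,0,0,1.4,85,0,0,0,1.4,85,0,0,0,1.4,85,0,0,0,1.4,85,0,0,0,1.4,85,0,0,0,1.4,85])

```text
t: 25.57
eef_pos: [0.4316, -0.0773, 0.1713]
ee_rot: [-0.237, 1.472, -0.618]
force: [0.8, 0.3, 0.0]
finger_gap: 0.085
```

Request:
send_rows(series=[1,0,0,1.2,85,1,0,0,0.6,85,2,0,0,0,85,3,1,0,0,85,0,0,0,0,85,0,0,0,0,85])

```text
t: 26.07
eef_pos: [0.4381, -0.0772, 0.1713]
ee_rot: [-0.251, 1.472, -0.466]
force: [-0.2, 0.1, -0.2]
finger_gap: 0.0848
```

```bash
python3 -c "
from h import *
st([445,-76,4])
"
```

```text
t 26.07 tcp [438.08 -77.18 171.31] jaw deg 77.62 tilt [ 5.03 -2.53] F [-0.18  0.12 -0.24] M [0.05 0.09 0.04] gap 84.8 q [ 0.78  0.28 -0.9   2.09  0.37  0.82  1.02]
to go [   6.92    1.18 -167.31]
```

Request:
send_rows(series=[4,0.5,-10,0,85,2,0,-15,0,85,0,0,-20,0,85,0,0,-20,0,85,0,0,-20,0,85,0,0,-20,0,85,0,0,-10,0,85,0,0,-5,0,85,0,0,0,0,85,0,0,0,0,85])

```text
t: 26.9
eef_pos: [0.4468, -0.0744, 0.0476]
ee_rot: [-0.243, 1.469, -0.467]
force: [0.2, -0.2, 0.5]
finger_gap: 0.0853
```

```bash
python3 -c "
from h import *
st([446,-76,1.5]);a=grab('scene','s18')
c=cv2.resize(a[110:230,140:290],None,fx=5,fy=5,interpolation=2)
cv2.imwrite('pics/d.png',c)
"
```

```text
t 26.90 tcp [446.81 -74.4   47.61] jaw deg 77.10 tilt [ 5.22 -2.63] F [ 0.22 -0.2   0.46] M [0.06 0.06 0.05] gap 85.3 q [ 0.55  0.48 -0.68  2.22  0.7   0.56  0.68]
to go [ -0.81  -1.6  -46.11]
```

View pics/d.png

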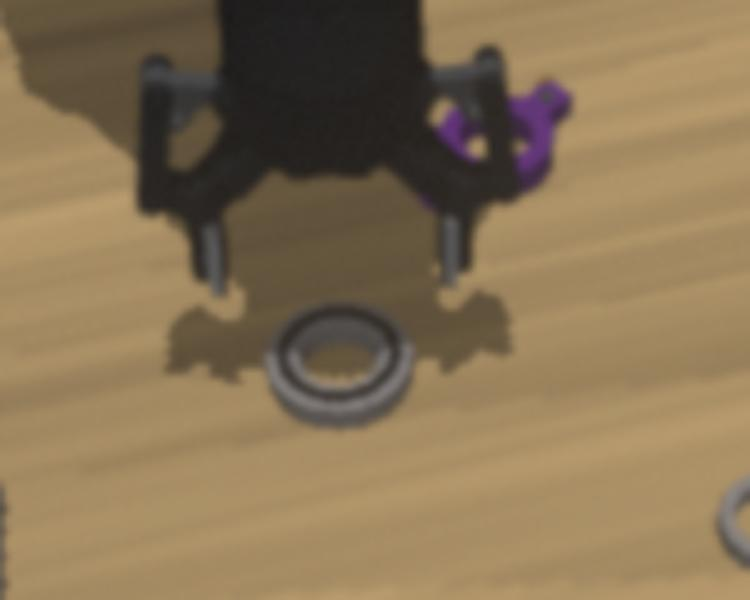

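Request:
send_rows(series=[-0.5,-1.5,0,0,85,0,0,-12,0,85,0,0,-12,0,85,0,0,-8,0,85,0,0,-5,0,85,0,0,-2,0,85,0,0,0,0,85,0,0,0,0,85])

```text
t: 27.62
eef_pos: [0.4512, -0.078, 0.0132]
ee_rot: [-0.217, 1.457, -0.445]
force: [-0.1, -0.7, -0.1]
finger_gap: 0.0851
```

```bash
python3 -c "
from h import *
st([446,-76,1.5]);a=grab('scene','s19')
c=cv2.resize(a[110:230,140:290],None,fx=5,fy=5,interpolation=2)
cv2.imwrite('pics/d.png',c)
"
```

```text
t 27.62 tcp [451.16 -77.99  13.18] jaw deg 76.84 tilt [ 5.88 -2.81] F [-0.11 -0.72 -0.13] M [ 0.03  0.17 -0.02] gap 85.1 q [ 0.47  0.53 -0.59  2.24  0.82  0.47  0.57]
to go [ -5.16   1.99 -11.68]
```

View pics/d.png

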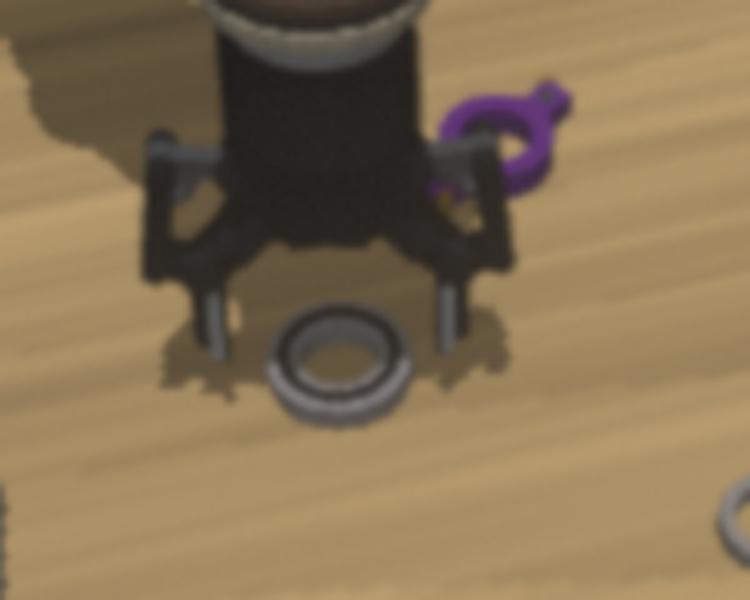

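Request:
send_rows(series=[-5,2,0,0,85,0,0,0,0,85,0,0,-5,0,85,0,0,0,0,85,0,0,-5,0,85,0,0,0,0,85,0,0,0,0,85])

```text
t: 28.25
eef_pos: [0.4464, -0.076, 0.0035]
ee_rot: [-0.211, 1.455, -0.44]
force: [0.3, -0.2, -0.1]
finger_gap: 0.0848
```

```bash
python3 -c "
from h import *
st([446,-76,1.5])
"
```

```text
t 28.25 tcp [446.36 -75.98   3.48] jaw deg 76.80 tilt [ 6.02 -2.83] F [ 0.27 -0.23 -0.08] M [0.03 0.1  0.01] gap 84.8 q [ 0.44  0.54 -0.55  2.27  0.86  0.44  0.51]
to go [-0.36 -0.02 -1.98]
```

Request:
send_rows(series=[0,0,-2.5,0,85,0,0,0,0,85,0,0,0,0,70,0,0,0,0,55,0,0,0,0,50,0,0,0,0,50,0,0,0,0,50,0,0,0,0,50])

```text
t: 28.92
eef_pos: [0.4461, -0.0756, 0.0018]
ee_rot: [-0.219, 1.454, -0.447]
force: [-0.3, 0.1, -2.5]
finger_gap: 0.0595
```

```bash
python3 -c "
from h import *
st([446,-76,1.5]);a=grab('scene','s20')
c=cv2.resize(a[110:230,140:290],None,fx=5,fy=5,interpolation=2)
cv2.imwrite('pics/d.png',c)
"
```

```text
t 28.92 tcp [446.12 -75.6    1.8 ] jaw deg 76.86 tilt [ 6.04 -2.89] F [-0.27  0.06 -2.51] M [ 0.07  0.17 -0.01] gap 59.5 q [ 0.43  0.54 -0.55  2.27  0.87  0.43  0.51]
to go [-0.12 -0.4  -0.3 ]
```

View pics/d.png

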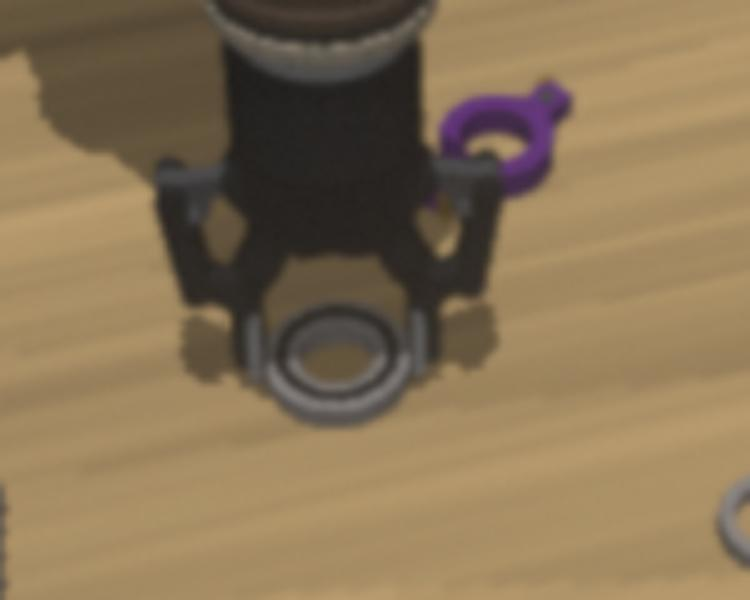

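Request:
send_rows(series=[0,0,6,0,50,0,0,12,0,50,0,0,18,0,50,0,0,20,0,50,0,0,20,0,50,0,0,20,0,50,0,0,20,0,50,0,0,20,0,50,0,0,15,0,50,0,0,5,0,50,0,0,0,0,50])

```text
t: 29.88
eef_pos: [0.4405, -0.0734, 0.1653]
ee_rot: [-0.227, 1.465, -0.451]
force: [0.2, -0.2, -1.8]
finger_gap: 0.0592
```

```bash
python3 -c "
from h import *
st([511,-306,165])
"
```

```text
t 29.88 tcp [440.48 -73.42 165.28] jaw deg 77.10 tilt [ 5.43 -2.63] F [ 0.16 -0.21 -1.82] M [ 0.05  0.13 -0.04] gap 59.2 q [ 0.76  0.29 -0.89  2.1   0.39  0.8   0.98]
to go [  70.52 -232.58   -0.28]
```

Request:
send_rows(series=[3,-8,5,0,50,5,-15,2,0,50,6,-19,0,0,50,6,-19,0,0,50,6,-19,0,0,50,6,-19,0,0,50])

```text
t: 30.38
eef_pos: [0.4692, -0.1715, 0.1681]
ee_rot: [-0.243, 1.472, -0.458]
force: [0.7, -0.3, -2.9]
finger_gap: 0.0591
```

```bash
python3 -c "
from h import *
st([511,-306,165])
"
```

```text
t 30.38 tcp [ 469.19 -171.48  168.1 ] jaw deg 77.62 tilt [ 5.08 -2.51] F [ 0.69 -0.33 -2.9 ] M [ 0.06  0.08 -0.  ] gap 59.1 q [ 0.9   0.37 -0.84  1.99  0.42  0.85  1.19]
to go [  41.81 -134.52   -3.1 ]
```

Request:
send_rows(series=[6,-19,0,0,50,6,-19,0,0,50,6,-19,0,0,50,6,-19,0,0,50,5,-16,0,0,50,3,-10,0,0,50,0,0,0,0,50,0,0,0,0,50])

```text
t: 31.05
eef_pos: [0.4968, -0.2813, 0.1563]
ee_rot: [-0.253, 1.488, -0.472]
force: [-0.3, -0.1, -2.9]
finger_gap: 0.0589
```

```bash
python3 -c "
from h import *
st([511,-306,165])
"
```

```text
t 31.05 tcp [ 496.8  -281.29  156.28] jaw deg 77.39 tilt [ 4.22 -2.16] F [-0.26 -0.1  -2.93] M [0.07 0.13 0.01] gap 58.9 q [ 0.99  0.5  -0.79  1.83  0.46  0.91  1.35]
to go [ 14.2  -24.71   8.72]
```

Request:
send_rows(series=[5,-9,3,0,50,4,-7,2,0,50,2,-4,0,0,50,0,0,0,0,50,0,0,0,0,50])

```text
t: 31.47
eef_pos: [0.5086, -0.2994, 0.1614]
ee_rot: [-0.248, 1.49, -0.463]
force: [-0.4, 0.0, -2.7]
finger_gap: 0.0593
```

```bash
python3 -c "
from h import *
st([511,-306,165]);a=grab('scene','s21')
c=cv2.resize(a[140:210,40:130],None,fx=8,fy=8,interpolation=2).astype(float)
c=np.clip((c-20)*1.6,0,255).astype(np.uint8)
cv2.imwrite('pics/d.png',c)
"
```

```text
t 31.47 tcp [ 508.61 -299.39  161.39] jaw deg 77.65 tilt [ 4.16 -2.08] F [-0.44  0.03 -2.73] M [0.11 0.15 0.01] gap 59.3 q [ 0.99  0.52 -0.78  1.77  0.46  0.95  1.38]
to go [ 2.39 -6.61  3.61]
```

View pics/d.png

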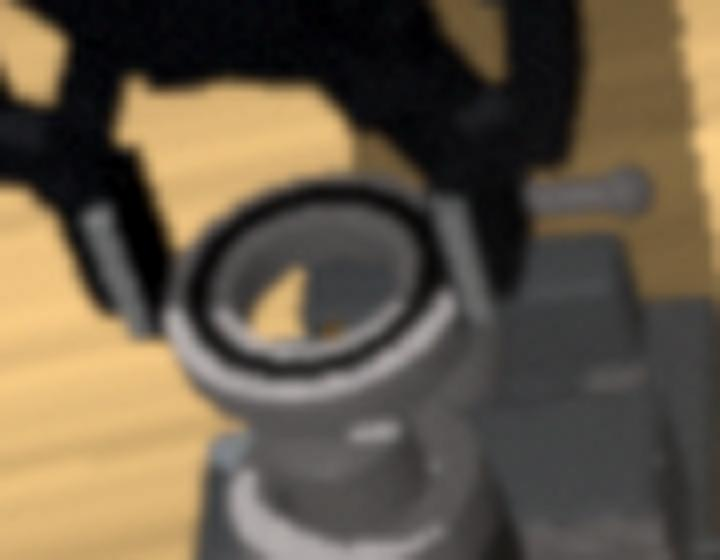

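```bash
python3 -c "
from h import *
for z in (.1716,.1736,.1756): print(onplane('scene',(78.9,174.4),z))
"
```

```text
[ 506.03 -300.11  171.6 ]
[ 508.   -299.74  173.6 ]
[ 509.96 -299.38  175.6 ]
```

Request:
send_rows(series=[3.5,-7,0,0,50,0,0,0,0,50,0,0,-4,0,50,0,0,-4,0,50,0,0,0,0,50,0,0,0,0,50])

```text
t: 32.02
eef_pos: [0.5122, -0.3062, 0.1526]
ee_rot: [-0.251, 1.49, -0.465]
force: [-0.6, -0.9, -1.9]
finger_gap: 0.0589
```

```bash
python3 -c "
from h import *
st([512.4,-306.4,142]);a=grab('scene','s22')
c=cv2.resize(a[140:210,40:130],None,fx=8,fy=8,interpolation=2).astype(float)
c=np.clip((c-20)*1.6,0,255).astype(np.uint8)
cv2.imwrite('pics/d.png',c)
"
```

```text
t 32.02 tcp [ 512.17 -306.17  152.63] jaw deg 77.72 tilt [ 4.15 -2.08] F [-0.55 -0.86 -1.87] M [-0.03  0.17  0.01] gap 58.9 q [ 0.99  0.54 -0.77  1.77  0.48  0.94  1.38]
to go [  0.23  -0.23 -10.63]
```

View pics/d.png

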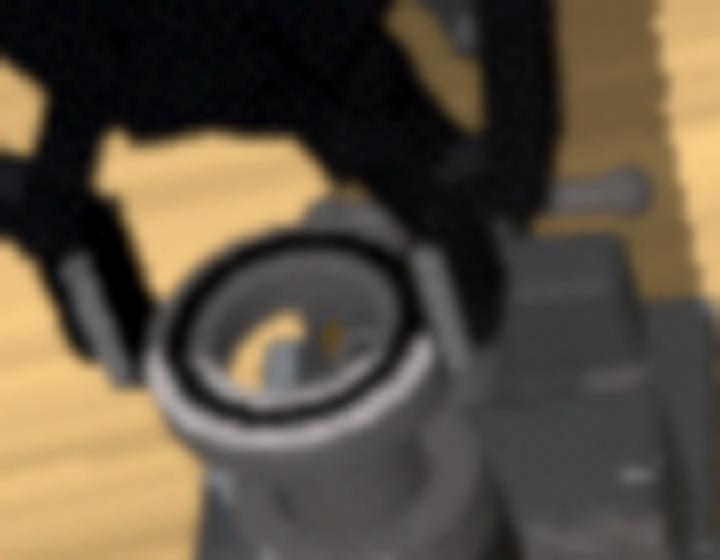

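```bash
python3 -c "
from h import *
print(onplane('scene',(40+293/8-.44,140+331/8-.44),.1648))
"
```

```text
[ 512.74 -306.84  164.8 ]
```

Request:
send_rows(series=[0,0,-4,0,50,0,0,-4,0,50,0,0,-4,0,50,0,0,0,0,50,0,0,0,0,50])

```text
t: 32.48
eef_pos: [0.5119, -0.3058, 0.1391]
ee_rot: [-0.251, 1.49, -0.464]
force: [0.1, 0.3, -2.4]
finger_gap: 0.059
```

```bash
python3 -c "
from h import *
st([512.4,-306.4,118]);a=grab('scene','s23')
c=cv2.resize(a[140:210,40:130],None,fx=8,fy=8,interpolation=2).astype(float)
c=np.clip((c-20)*1.6,0,255).astype(np.uint8)
cv2.imwrite('pics/d.png',c)
"
```

```text
t 32.48 tcp [ 511.9  -305.79  139.13] jaw deg 77.74 tilt [ 4.13 -2.07] F [ 0.08  0.27 -2.36] M [0.09 0.17 0.01] gap 59.0 q [ 0.98  0.55 -0.76  1.78  0.49  0.91  1.37]
to go [  0.5   -0.61 -21.13]
```

View pics/d.png

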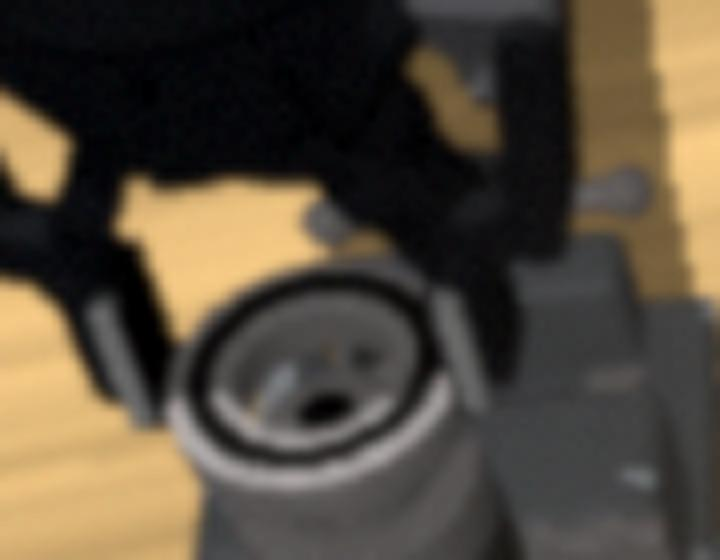

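Request:
send_rows(series=[0.3,-0.6,-2,0,50,0,0,-3,0,50,0,0,-3,0,50,0,0,0,0,50])

```text
t: 32.87
eef_pos: [0.5123, -0.3066, 0.1307]
ee_rot: [-0.252, 1.49, -0.465]
force: [-0.8, 0.1, -2.9]
finger_gap: 0.0589
```

```bash
python3 -c "
from h import *
st([512.4,-306.4,118])
"
```

```text
t 32.87 tcp [ 512.34 -306.65  130.65] jaw deg 77.72 tilt [ 4.15 -2.09] F [-0.76  0.07 -2.86] M [ 0.03  0.17 -0.01] gap 58.9 q [ 0.97  0.56 -0.75  1.79  0.5   0.9   1.36]
to go [  0.06   0.25 -12.65]
```

Request:
send_rows(series=[0,0,-3,0,50,0,0,-3,0,50,0,0,-3,0,50,0,0,-2,0,50,0,0,0,0,50])

```text
t: 33.28
eef_pos: [0.5124, -0.3066, 0.1183]
ee_rot: [-0.251, 1.49, -0.464]
force: [-0.5, -0.1, -2.2]
finger_gap: 0.0593
```

```bash
python3 -c "
from h import *
st([512.4,-306.4,118])
"
```

```text
t 33.28 tcp [ 512.37 -306.63  118.3 ] jaw deg 77.72 tilt [ 4.15 -2.08] F [-0.48 -0.14 -2.16] M [0.06 0.02 0.03] gap 59.3 q [ 0.97  0.58 -0.74  1.8   0.52  0.87  1.35]
to go [ 0.03  0.23 -0.3 ]
```

Request:
send_rows(series=[0,0,-1,0,50,0,0,0,0,50,0,0,0,0,65,0,0,0,0,85,0,0,0,0,85,0,0,0,0,85,0,0,5,0,85,0,0,10,0,85,0,0,15,0,85,0,0,15,0,85,0,0,0,0,85])

```text
t: 34.2
eef_pos: [0.5137, -0.3064, 0.1676]
ee_rot: [-0.245, 1.487, -0.458]
force: [0.7, 0.2, 0.7]
finger_gap: 0.0851
```

```bash
python3 -c "
from h import *
st([576,70,165]);a=grab('scene','s24')
c=cv2.resize(a[140:230,40:140],None,fx=6,fy=6,interpolation=2).astype(float)
c=np.clip((c-20)*1.6,0,255).astype(np.uint8)
cv2.imwrite('pics/d.png',c)
"
```

```text
t 34.20 tcp [ 513.73 -306.42  167.57] jaw deg 77.77 tilt [ 4.29 -2.11] F [0.72 0.16 0.65] M [ 0.08  0.01 -0.01] gap 85.1 q [ 0.99  0.53 -0.78  1.75  0.46  0.96  1.4 ]
to go [ 62.27 376.42  -2.57]
```

View pics/d.png

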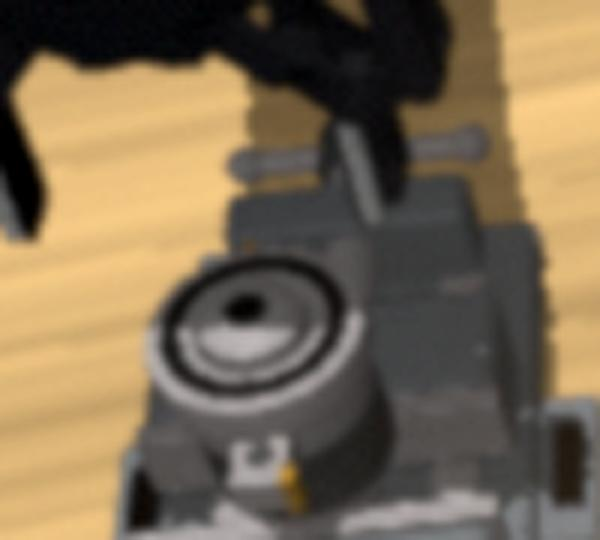

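```bash
python3 -c "
from h import *
print(onplane('scene',(40+255/6-.42,140+325/6-.42),.130))
"
```

```text
[ 511.84 -306.36  130.  ]
```

Request:
send_rows(series=[2,10,5,0,85,3,20,2,0,85,4,25,0,0,85,4,25,0,0,85,4,25,0,0,85,4,25,0,0,85,4,25,0,0,85,4,25,0,0,85,4,25,0,0,85,4,25,0,0,85,4,25,0,0,85,4,25,0,0,85])

```text
t: 35.25
eef_pos: [0.5532, -0.0132, 0.1718]
ee_rot: [-0.277, 1.493, -0.499]
force: [0.4, 0.0, 0.3]
finger_gap: 0.085
```

```bash
python3 -c "
from h import *
st([577,70,165])
"
```

```text
t 35.25 tcp [553.22 -13.19 171.75] jaw deg 77.23 tilt [ 3.89 -2.12] F [0.41 0.   0.29] M [0.06 0.08 0.02] gap 85.0 q [ 0.49  0.47 -0.81  1.84  0.47  0.96  0.83]
to go [23.78 83.19 -6.75]
```

Request:
send_rows(series=[5,18,0,0,85,5,18,0,0,85,5,15,-5,0,85,4,10,-10,0,85,2,4,-15,0,85,0,0,-20,0,85,0,0,-20,0,85,0,0,-15,0,85,0,0,-10,0,85,0,0,0,0,85,0,0,0,0,85])

```text
t: 36.17
eef_pos: [0.5692, 0.0755, 0.0734]
ee_rot: [-0.2, 1.498, -0.402]
force: [0.9, 0.1, 0.6]
finger_gap: 0.0852
```

```bash
python3 -c "
from h import *
st([577,70,2]);a=grab('scene','s25')
c=cv2.resize(a[140:260,220:370],None,fx=5,fy=5,interpolation=2)
cv2.imwrite('pics/d.png',c)
"
```

```text
t 36.17 tcp [569.2   75.47  73.36] jaw deg 78.37 tilt [ 3.82 -1.62] F [0.85 0.08 0.59] M [ 0.02  0.03 -0.04] gap 85.2 q [ 0.25  0.61 -0.72  1.88  0.62  0.82  0.57]
to go [  7.8   -5.47 -71.36]
```

View pics/d.png

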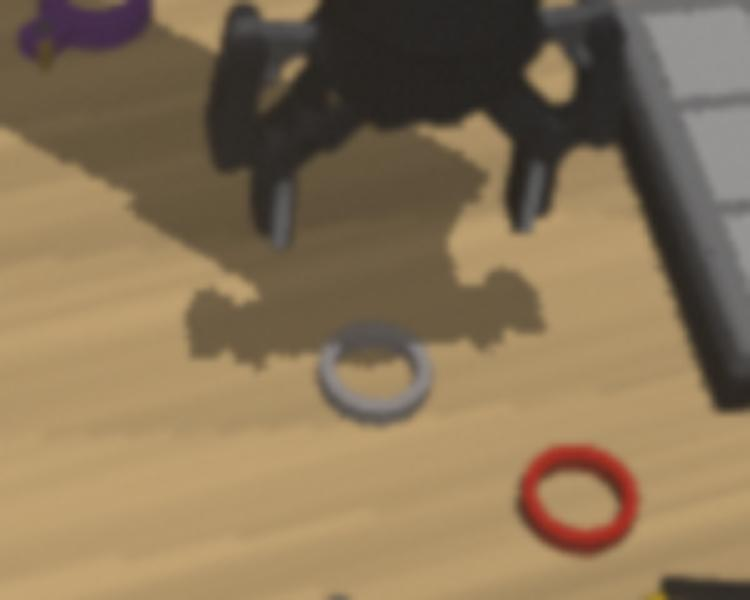

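Request:
send_rows(series=[7,-5,0,0,85,0,0,0,0,85,0,0,-15,0,85,0,0,-15,0,85,0,0,-12,0,85,0,0,-8,0,85,0,0,0,0,85,0,0,0,0,85])

```text
t: 36.88
eef_pos: [0.5826, 0.0689, 0.0276]
ee_rot: [-0.135, 1.488, -0.342]
force: [0.1, -0.1, 0.1]
finger_gap: 0.0853
```

```bash
python3 -c "
from h import *
st([577,70,2])
"
```

```text
t 36.88 tcp [582.6   68.92  27.65] jaw deg 78.10 tilt [ 4.44 -1.58] F [ 0.07 -0.08  0.12] M [ 0.07  0.08 -0.07] gap 85.3 q [ 0.22  0.68 -0.66  1.89  0.7   0.74  0.52]
to go [ -5.6    1.08 -25.65]
```

Request:
send_rows(series=[-5.5,1,-5,0,85,0,0,0,0,85,0,0,-8,0,85,0,0,0,0,85,0,0,-8,0,85,0,0,0,0,85,0,0,0,0,85])

```text
t: 37.47
eef_pos: [0.5776, 0.0705, 0.0066]
ee_rot: [-0.119, 1.486, -0.326]
force: [0.6, 0.1, -0.4]
finger_gap: 0.0849
```

```bash
python3 -c "
from h import *
st([577,70,2]);a=grab('scene','s26')
c=cv2.resize(a[140:260,220:370],None,fx=5,fy=5,interpolation=2)
cv2.imwrite('pics/d.png',c)
"
```

```text
t 37.47 tcp [577.61  70.5    6.56] jaw deg 78.10 tilt [ 4.6  -1.56] F [ 0.58  0.07 -0.39] M [ 0.03  0.03 -0.04] gap 84.9 q [ 0.2   0.7  -0.63  1.92  0.73  0.69  0.47]
to go [-0.61 -0.5  -4.56]
```

View pics/d.png

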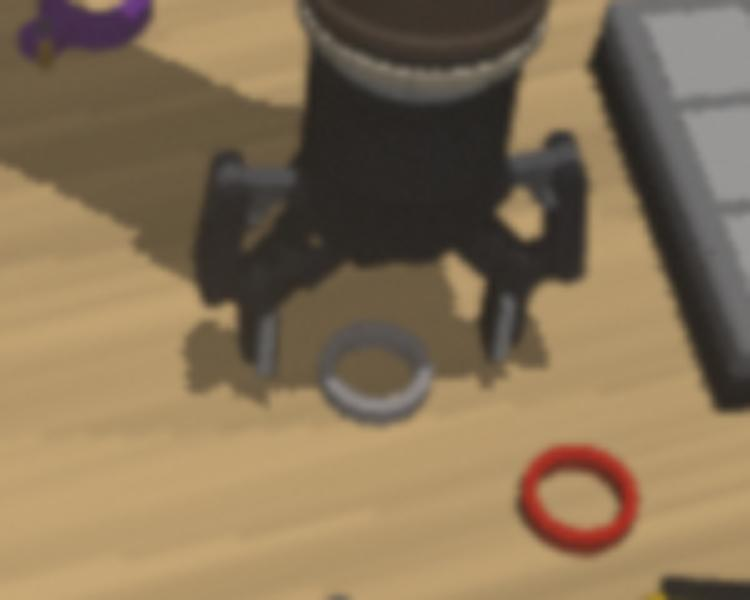

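Request:
send_rows(series=[-0.5,-0.5,-4.5,0,85,0,0,0,0,85,0,0,0,0,65,0,0,0,0,45,0,0,0,0,36,0,0,0,0,36,0,0,0,0,36,0,0,0,0,36,0,0,0,0,36])

```text
t: 38.27
eef_pos: [0.5772, 0.0699, 0.0029]
ee_rot: [-0.122, 1.485, -0.33]
force: [0.0, 0.4, -1.7]
finger_gap: 0.0428
```

```bash
python3 -c "
from h import *
st([577,70,2]);a=grab('scene','s27')
c=cv2.resize(a[140:260,220:370],None,fx=5,fy=5,interpolation=2)
cv2.imwrite('pics/d.png',c)
"
```

```text
t 38.27 tcp [577.19  69.94   2.89] jaw deg 78.09 tilt [ 4.65 -1.59] F [ 0.02  0.37 -1.72] M [ 0.1   0.09 -0.05] gap 42.8 q [ 0.2   0.71 -0.63  1.92  0.74  0.68  0.47]
to go [-0.19  0.06 -0.89]
```

View pics/d.png

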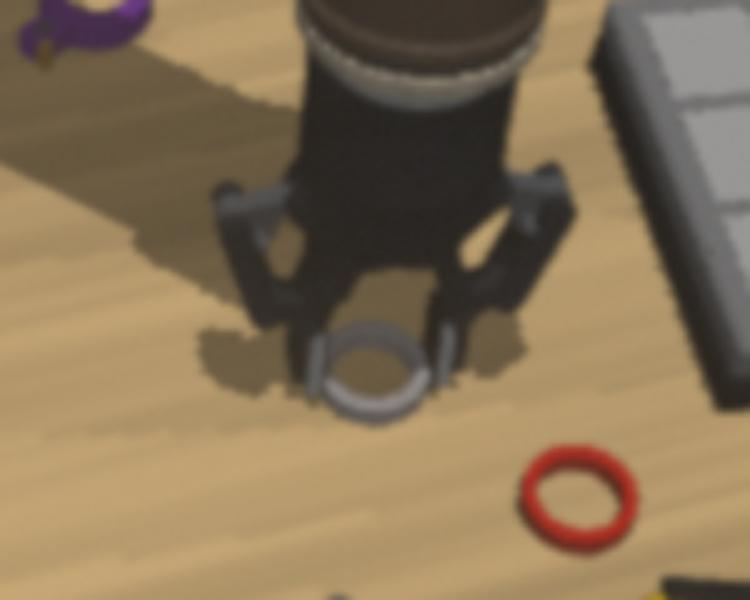

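Gripped. Lift.

Request:
send_rows(series=[0,0,6,0,36,0,0,12,0,36,0,0,18,0,36,0,0,20,0,36,0,0,20,0,36,0,0,20,0,36,0,0,20,0,36,0,0,20,0,36,0,0,15,0,36,0,0,10,0,36,0,0,5,0,36])

```text
t: 39.23
eef_pos: [0.5737, 0.071, 0.1835]
ee_rot: [-0.118, 1.488, -0.322]
force: [-0.2, -0.7, -0.8]
finger_gap: 0.0434
```

Request:
send_rows(series=[-2,-12,3,0,36,-3,-20,2,0,36,-4,-25,0,0,36,-4,-25,0,0,36,-4,-25,0,0,36,-4,-25,0,0,36,-4,-25,0,0,36,-4,-25,0,0,36,-4,-25,0,0,36,-4,-25,0,0,36,-4,-25,0,0,36,-4,-25,0,0,36])

```text
t: 40.23
eef_pos: [0.5225, -0.2133, 0.1905]
ee_rot: [-0.055, 1.491, -0.243]
force: [0.6, -0.2, -1.4]
finger_gap: 0.0427
```

```bash
python3 -c "
from h import *
st([512,-306,165])
"
```

```text
t 40.23 tcp [ 522.5  -213.26  190.46] jaw deg 79.21 tilt [ 4.43 -1.1 ] F [ 0.59 -0.21 -1.36] M [0.05 0.08 0.01] gap 42.7 q [ 0.9   0.46 -0.83  1.8   0.42  0.98  1.3 ]
to go [-10.5  -92.74 -25.46]
```

Request:
send_rows(series=[-2,-20,-3,0,36,-2,-18,-4,0,36,-1,-15,-4,0,36,0,-10,-3,0,36,0,-5,-2,0,36,0,0,0,0,36,0,0,0,0,36])

```text
t: 40.82
eef_pos: [0.5133, -0.2907, 0.1712]
ee_rot: [-0.059, 1.496, -0.255]
force: [0.5, 0.4, -1.4]
finger_gap: 0.0429
```

```bash
python3 -c "
from h import *
st([512,-306,165]);a=grab('scene','s28')
c=cv2.resize(a[130:210,40:140],None,fx=7,fy=7,interpolation=2).astype(float)
c=np.clip((c-20)*1.6,0,255).astype(np.uint8)
cv2.imwrite('pics/d.png',c)
"
```

```text
t 40.82 tcp [ 513.27 -290.69  171.23] jaw deg 78.77 tilt [ 4.13 -1.08] F [ 0.54  0.36 -1.38] M [0.02 0.05 0.03] gap 42.9 q [ 0.99  0.52 -0.8   1.75  0.44  0.97  1.41]
to go [ -1.27 -15.31  -6.23]
```

View pics/d.png

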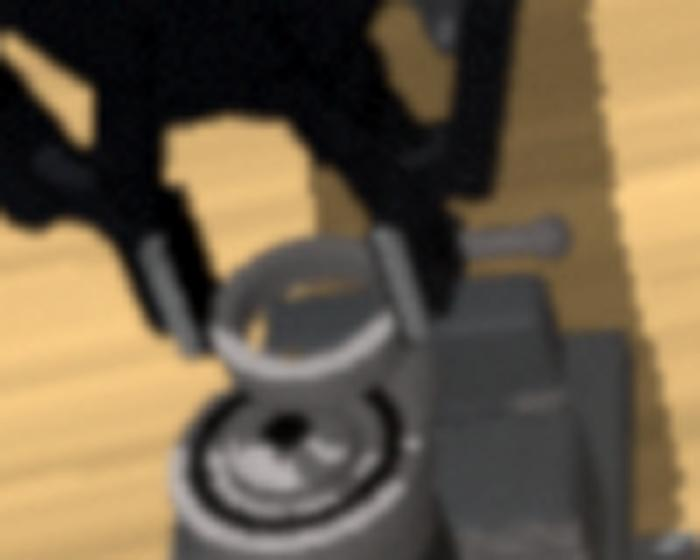

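```bash
python3 -c "
from h import *
print(onplane('scene',(83.3,173.6),.1803))
"
```

```text
[ 514.88 -291.56  180.3 ]
```

Request:
send_rows(series=[-0.5,-9,0,0,36,0,-6,0,0,36,0,0,-4,0,36,0,0,-4,0,36,0,0,-4,0,36,0,0,0,0,36,0,0,0,0,36])

```text
t: 41.45
eef_pos: [0.5144, -0.3029, 0.159]
ee_rot: [-0.051, 1.495, -0.24]
force: [0.1, -0.4, -0.6]
finger_gap: 0.0427
```

```bash
python3 -c "
from h import *
st([512.5,-306.2,142]);a=grab('scene','s29')
c=cv2.resize(a[130:210,40:140],None,fx=7,fy=7,interpolation=2).astype(float)
c=np.clip((c-20)*1.6,0,255).astype(np.uint8)
cv2.imwrite('pics/d.png',c)
"
```

```text
t 41.45 tcp [ 514.44 -302.89  159.01] jaw deg 79.14 tilt [ 4.22 -1.03] F [ 0.06 -0.37 -0.61] M [-0.    0.1  -0.01] gap 42.7 q [ 1.    0.54 -0.79  1.75  0.46  0.96  1.42]
to go [ -1.94  -3.31 -17.01]
```

View pics/d.png

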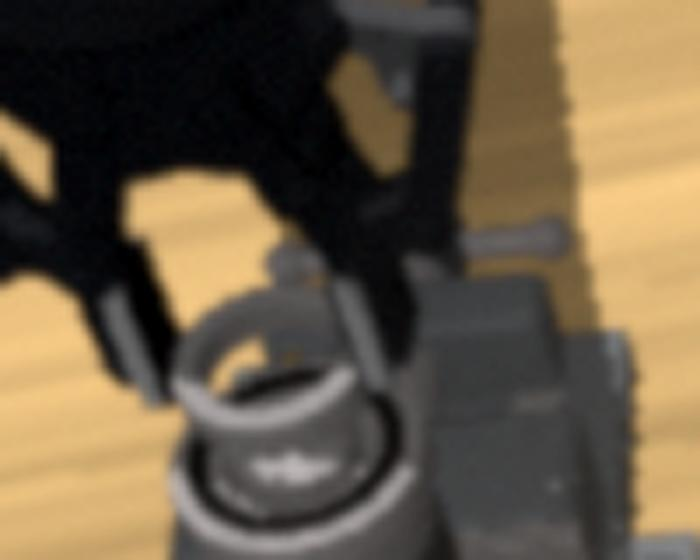

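```bash
python3 -c "
from h import *
print(onplane('scene',(40+263/7-.43,130+357/7-.43),.1681))
"
```

```text
[ 515.56 -304.65  168.1 ]
```

Request:
send_rows(series=[-3,-3,0,0,36,0,0,0,0,36,0,0,-4,0,36,0,0,-4,0,36,0,0,0,0,36,0,0,0,0,36])

```text
t: 42.0
eef_pos: [0.511, -0.306, 0.1505]
ee_rot: [-0.054, 1.495, -0.243]
force: [-0.9, -0.4, -0.5]
finger_gap: 0.0426
```

```bash
python3 -c "
from h import *
st([511,-305.9,142]);a=grab('scene','s30')
c=cv2.resize(a[130:210,40:140],None,fx=7,fy=7,interpolation=2).astype(float)
c=np.clip((c-20)*1.6,0,255).astype(np.uint8)
cv2.imwrite('pics/d.png',c)
"
```

```text
t 42.00 tcp [ 511.04 -306.04  150.46] jaw deg 79.16 tilt [ 4.23 -1.05] F [-0.88 -0.39 -0.55] M [ 0.04  0.03 -0.01] gap 42.6 q [ 1.    0.55 -0.78  1.76  0.47  0.94  1.42]
to go [-0.04  0.14 -8.46]
```

View pics/d.png

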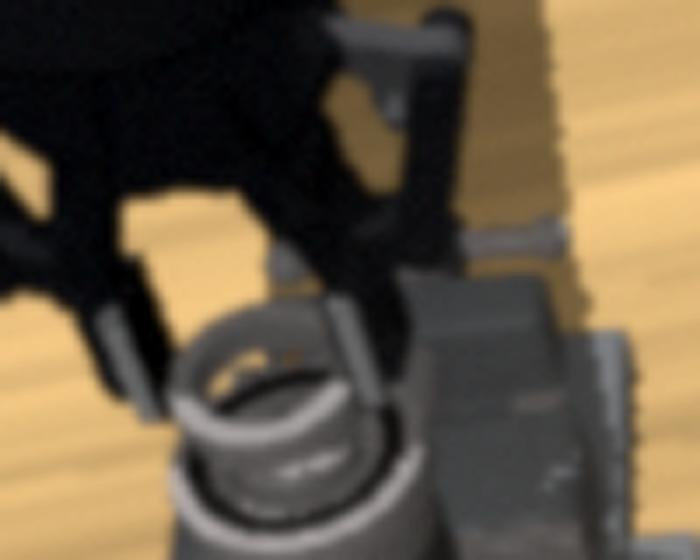

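Request:
send_rows(series=[0,0,-3,0,36,0,0,-3,0,36,0,0,-3,0,36,0,0,0,0,36,0,0,0,0,36])

```text
t: 42.47
eef_pos: [0.5112, -0.3058, 0.1405]
ee_rot: [-0.052, 1.495, -0.241]
force: [-0.1, 0.0, -0.5]
finger_gap: 0.043
```

```bash
python3 -c "
from h import *
st([511,-305.9,132.9]);a=grab('scene','s31')
c=cv2.resize(a[140:210,45:120],None,fx=9,fy=9,interpolation=2)[:600].astype(float)
c=np.clip((c-20)*1.6,0,255).astype(np.uint8)
cv2.imwrite('pics/d.png',c)
"
```

```text
t 42.47 tcp [ 511.17 -305.84  140.45] jaw deg 79.17 tilt [ 4.23 -1.04] F [-0.07  0.02 -0.5 ] M [ 0.02  0.12 -0.04] gap 43.0 q [ 1.    0.56 -0.77  1.78  0.48  0.92  1.41]
to go [-0.17 -0.06 -7.55]
```

View pics/d.png

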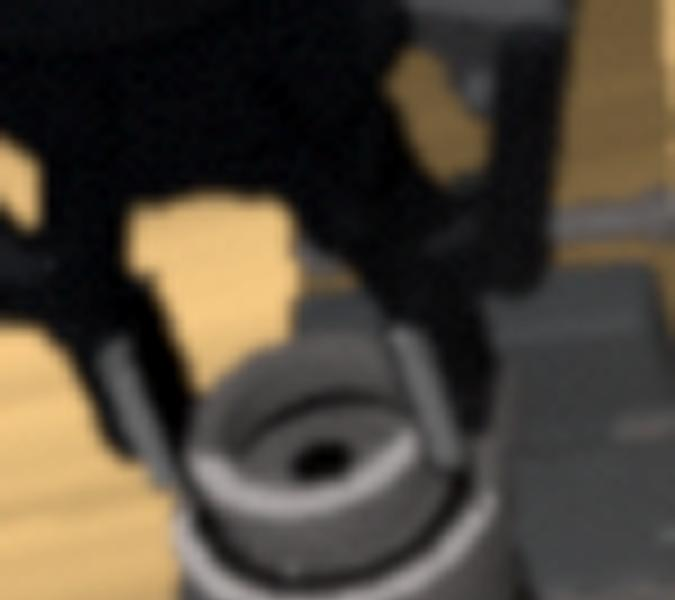

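Request:
send_rows(series=[0,0,-2.5,0,36,0,0,-2.5,0,36,0,0,0,0,36,0,0,0,0,36])

```text
t: 42.85
eef_pos: [0.5112, -0.3059, 0.1351]
ee_rot: [-0.053, 1.495, -0.242]
force: [-0.7, -0.2, -0.8]
finger_gap: 0.0428
```

```bash
python3 -c "
from h import *
st([511,-305.9,132.9])
"
```

```text
t 42.85 tcp [ 511.23 -305.9   135.07] jaw deg 79.17 tilt [ 4.24 -1.04] F [-0.67 -0.2  -0.79] M [0.02 0.05 0.03] gap 42.8 q [ 0.99  0.57 -0.77  1.78  0.48  0.91  1.41]
to go [-0.23 -0.   -2.17]
```

Request:
send_rows(series=[0,0,-1.2,0,36,0,0,-1,0,36,0,0,0,0,36,0,0,0,0,36])

```text
t: 43.18
eef_pos: [0.5113, -0.3059, 0.1327]
ee_rot: [-0.053, 1.494, -0.242]
force: [-0.4, 0.7, -1.1]
finger_gap: 0.0429
```

```bash
python3 -c "
from h import *
st([511,-305.9,132.9]);a=grab('scene','s32')
c=cv2.resize(a[140:210,45:120],None,fx=9,fy=9,interpolation=2)[:600].astype(float)
c=np.clip((c-20)*1.6,0,255).astype(np.uint8)
cv2.imwrite('pics/d.png',c)
"
```

```text
t 43.18 tcp [ 511.31 -305.94  132.73] jaw deg 79.17 tilt [ 4.25 -1.05] F [-0.36  0.65 -1.15] M [0.05 0.04 0.02] gap 42.9 q [ 0.99  0.57 -0.77  1.78  0.49  0.91  1.41]
to go [-0.31  0.04  0.17]
```

View pics/d.png

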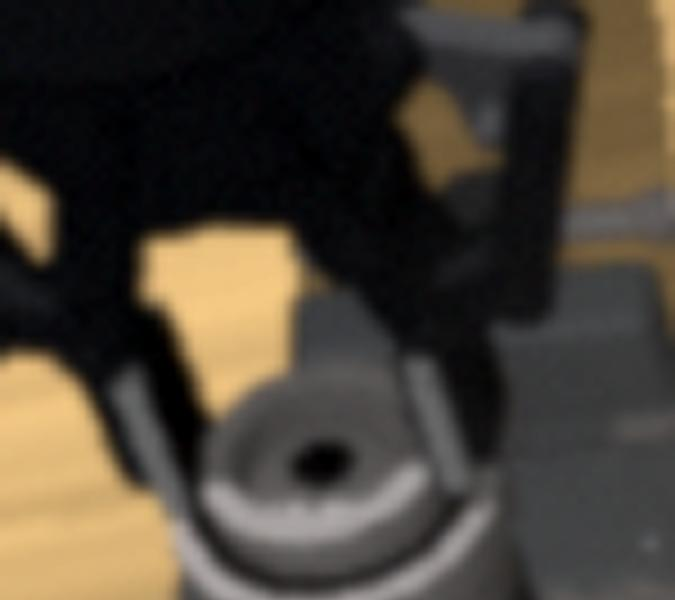

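Request:
send_rows(series=[0,0,-1,0,36,0,0,0,0,36,0,0,0,0,36])

```text
t: 43.48
eef_pos: [0.5118, -0.3062, 0.1329]
ee_rot: [-0.065, 1.493, -0.254]
force: [0.8, 0.7, -1.3]
finger_gap: 0.0432
```

```bash
python3 -c "
from h import *
st([511,-305.9,132.9])
"
```

```text
t 43.48 tcp [ 511.79 -306.16  132.88] jaw deg 79.16 tilt [ 4.31 -1.12] F [ 0.77  0.65 -1.34] M [0.09 0.09 0.01] gap 43.2 q [ 0.99  0.57 -0.77  1.78  0.49  0.9   1.4 ]
to go [-0.79  0.26  0.02]
```

Request:
send_rows(series=[0,0,0,0,45,0,0,0,0,60,0,0,0,0,85,0,0,0,0,85,0,0,0,0,85,0,0,5,0,85,0,0,10,0,85,0,0,15,0,85,0,0,20,0,85,0,0,20,0,85,0,0,10,0,85,0,0,0,0,85])

```text
t: 44.48
eef_pos: [0.5117, -0.3052, 0.2194]
ee_rot: [-0.049, 1.493, -0.237]
force: [0.3, -0.1, 0.1]
finger_gap: 0.0853
```

Request:
send_rows(series=[-6,10,2,0,85,-8,20,2,0,85,-8,20,2,0,85,-8,20,0,0,85,-8,20,0,0,85,-8,20,0,0,85,-4,10,0,0,85,0,0,0,0,85,0,0,0,0,85])

```text
t: 45.23
eef_pos: [0.4522, -0.1768, 0.22]
ee_rot: [-0.06, 1.501, -0.249]
force: [0.0, -0.5, 0.5]
finger_gap: 0.0851
```

```bash
python3 -c "
from h import *
st();a=grab('scene','s33');b=grab('top','t33')
c=np.hstack([cv2.resize(a[150:270,50:150],None,fx=4,fy=4,interpolation=2),cv2.resize(b[165:285,320:410],None,fx=4,fy=4,interpolation=2)]).astype(float)
c=np.clip((c-20)*1.6,0,255).astype(np.uint8)
cv2.imwrite('pics/d.png',c)
"
```

```text
t 45.23 tcp [ 452.24 -176.8   220.05] jaw deg 79.18 tilt [ 3.89 -0.99] F [ 0.   -0.53  0.52] M [ 0.02  0.1  -0.03] gap 85.1 q [ 1.01  0.31 -0.91  1.92  0.3   0.98  1.35]
```

View pics/d.png

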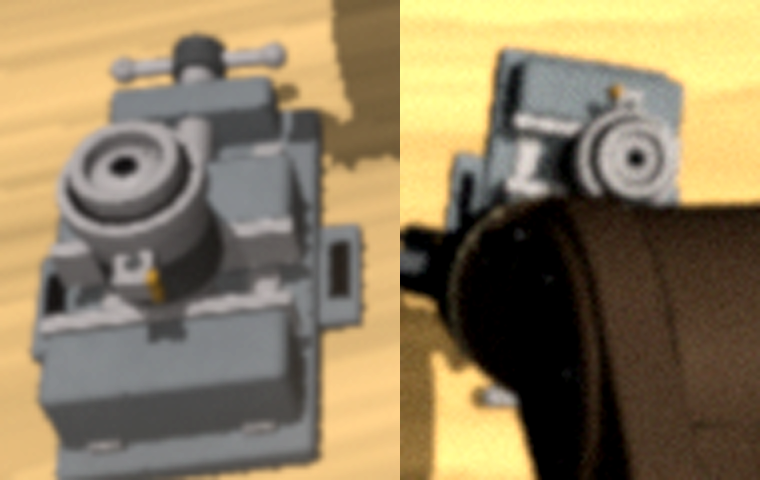

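View pics/s33.png

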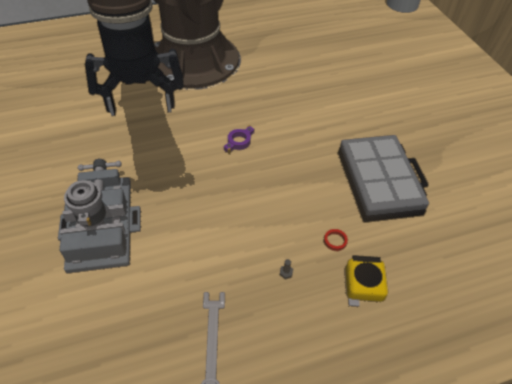

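```bash
python3 -c "
from h import *
print(onplane('scene',(50+128/4-.4,150+165/4-.4),.142))
a=cv2.imread('pics/s33.png');s=cv2.imread('pics/scene0.png')
print('bolt',blobs(a,(277,257,20,24),amin=30)[0][0],blobs(s,(277,257,20,24),amin=30)[0][0])
d=cv2.absdiff(a,s).max(2)
for n,b in dict(tape=(335,250,60,60),spanner=(195,285,40,95),red=(318,225,35,30),case=(335,130,100,90),purple=(222,122,36,34)).items():
  x,y,w,h=b;print(n,d[y:y+h,x:x+w].max(),d[y:y+h,x:x+w].mean())
c=cv2.resize(a[170:235,55:125],None,fx=9,fy=9,interpolation=2);cv2.imwrite('pics/e.png',np.clip((c.astype(float)-20)*1.5,0,255).astype(np.uint8))
"
```

```text
[ 516.06 -304.39  142.  ]
bolt [286.17 269.79] [286.17 269.8 ]
tape 10 6.3425
spanner 9 7.168684210526316
red 10 7.429523809523809
case 10 6.080777777777778
purple 10 6.632352941176471
```

View pics/e.png

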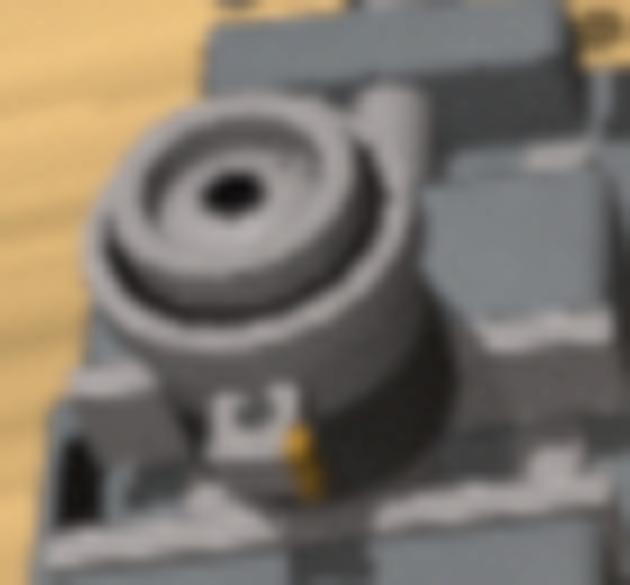

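```bash
python3 -c "
from h import *
for cam,f,o,k in(('scene','s33',(55,170),9),('top','t33',(358,185),14)):
  a=cv2.imread(f'pics/{f}.png');x0,y0=o
  c=cv2.resize(a[y0:y0+(60 if cam=='scene' else 36),x0:x0+(60 if cam=='scene' else 40)],None,fx=k,fy=k,interpolation=2)
  c=np.clip((c.astype(float)-20)*1.5,0,255).astype(np.uint8)
  P0=(512.07,-306.7) if cam=='scene' else (509.66,-308.48)
  for r,z,col in((23,142,(0,255,0)),(16.5,142,(0,255,0)),(31,130,(0,0,255)),(10,138,(255,0,0))):
    pts=np.array([proj(cam,[P0[0]+r*np.cos(t),P0[1]+r*np.sin(t),z]) for t in np.linspace(0,6.283,60)])
    cv2.polylines(c,[np.round((pts-[x0,y0]+.5)*k).astype(int)],True,col,1)
  cv2.imwrite(f'pics/ov_{cam}.png',c)
"
```

```text
(no output)
```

View pics/ov_scene.png

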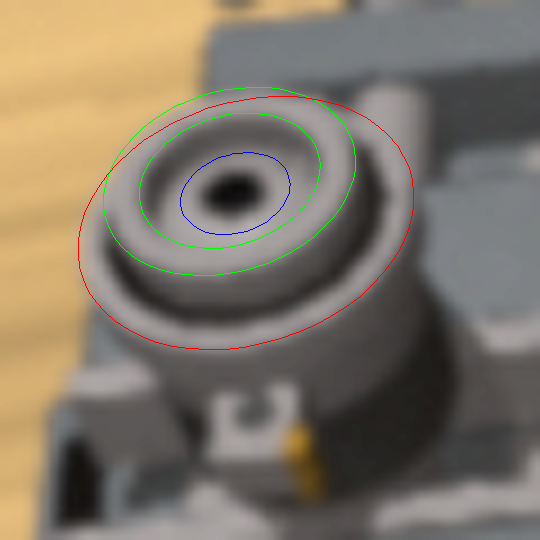

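View pics/ov_top.png

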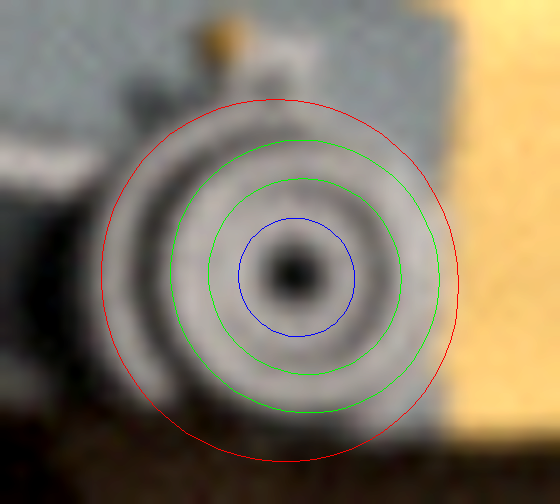

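```bash
python3 -c "
from station import robot
print(robot.job_done())"
```

```text
the job is handed in; nothing more can be done
None
```

The cutter set is built up on the spindle in the order asked: spacing collar on the shoulder, then the cutter, the bearing and the top collar. I handed the job in at about 45 s, with the gripper open and clear of everything.

**Seating:** In the last pictures from both cameras, circles drawn for a fully seated stack (bearing top at 130 mm, collar top at 142 mm above the bench) match the rings. They look flat and concentric with the spindle. No wrist force above about 4 N showed in any reading, mostly the weight of the part held.

**Things left alone:** The bolt's position in the image is unchanged to about 0.01 px. The tape measure, spanner, case and the two look-alikes show only image noise.

**Checks that disagreed:**
- Reading the top collar's centre by eye from the scene picture put it 2.5 to 4.5 mm off the spindle. A threaded ring cannot sit that far off, and the drawn-circle check contradicted it, so I took this as a reading error at this resolution.
- The two cameras differ by about 2.5 mm in x, so I compared ring and spindle within the scene camera for every placing.
- The tool tilted up to about 6.7° during the moves, because tilt can't be commanded. I turned the tool half round before the bearing to limit it, and all rings lay flat after release.

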